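# Load two slotted discs on a weight hanger and hang it up

## Task

Slide the large slotted disc along the loading deck, without lifting it, until the hanger's stem is fully home in its slot. Then put the small slotted disc flat on top of it, fully home around the stem, with its slot pointing roughly opposite to the large disc's slot, and let go. Finally lift the loaded hanger by its crook and leave it hanging still by the crook on the stand's level rod with both discs seated and slots still staggered; do not disturb the plain disc, the vial, the beaker or the timer.

Things in the scene. Friction and masses are not known exactly. Their poses are not given: they have to be found in the camera images.
- deck: fixed aluminium loading deck, 210 x 118 mm, top 16.5 mm above the worktop. Origin: on the worktop under the centre of the round pocket (64 mm wide, 6.5 mm deep) that holds the hanger's foot. x: the direction to push the large disc; the deck reaches from x = -156 to +54 mm. Two black guide rails along x, 6 mm high above the deck, inner faces at y = +-46.5 mm
- hanger: loose steel weight hanger, 0.18 kg (varies), in the deck's pocket. Origin: centre of its foot's underside (foot 60 mm wide, 6 mm thick, its top 0.5 mm below the deck's). Stem 6 mm thick up z to z = 37.5 mm, then a cross bar (to z = 42.5 mm) and an open crook in the hanger's x-z plane, 26 mm wide, top at z = 71 mm; wider than the discs' slots, so discs go on from the side only
- hanger_crook (a point): centre of the crook's half-round, 58 mm above the hanger's origin, inner radius 9 mm; the rod's axis lies 5.5 mm above it when hung. Crook: flat steel 4 mm thick, 10 mm wide along y. Window 18 mm wide, z = 42.5 to 67 mm, open along y. Pinch its two legs across x (outer faces x = +-13 mm, one leg from z = 48 mm, the other from the cross bar)
- large_disc: loose steel slotted disc, 84 mm across, 12 mm thick, 0.36 kg (varies), lying on the deck's runway. Origin: centre of its underside. Its slot runs along its own +x from the centre to the rim, 11 mm wide, opening to 27 mm over the last 16 mm at the rim; at its end disc and stem are concentric. It starts 75 to 105 mm before the pocket with its slot facing the hanger within about 0.1 rad
- large_slot (a point): mouth of the large disc's slot, at its rim: 42 mm from the centre along its +x
- small_disc: loose steel slotted disc, 56 mm across, 14 mm thick, 0.2 kg (varies), lying flat on the worktop to the left of the deck. Origin: centre of its underside. Its slot runs along its own +x, 11 mm wide, opening to 20 mm over the last 16 mm at the rim; it ends so that disc and stem are then concentric. Home on the hanger its underside is 18 mm above the hanger's origin
- small_slot (a point): mouth of the small disc's slot, at its rim: 28 mm from the centre along its +x
- plain_disc: bystander: steel disc of 56 mm, 14 mm thick, with a central 11 mm hole and no slot; lies near the small slotted disc; the two may have changed places
- stand: fixed stand, origin on the worktop under its round column (14 mm thick, 143 mm high). A level round rod, 7 mm thick, its axis 135 mm above the worktop, points from the column along the stand's own -x, free from x = -12 to x = -100 mm, where it ends in a ball of 10 mm. The base plate is 110 x 100 mm, 10 mm high, under and behind the column
- rod_tip (a point): outermost point of the rod's ball end, on the rod's axis, 105 mm from the column's axis
- rod_mid (a point): point on the rod's axis 70 mm from the column's axis: a good place to hang the crook
- glass_vial_1: bystander: small open glass vial, 27 mm across, 47 mm high; origin under its centre
- beaker_50: bystander: small glass beaker, 49 mm across, 58 mm high; origin under its centre
- timer: bystander: white timer with a dial, 44 x 62 x 52 mm high; origin under its centre
There are look-alikes about, which are no part of the job. What is shaped like the large_disc but green is not meant.

How it is judged:
On the way, in this order (a step that is already met when the one before it is completed fails the run):
1. the large disc has been slid home on the hanger, which stands in its pocket (horizontal distance between large_disc and hanger below 0.006 m and z of large_disc in the frame of hanger between 0.003 and 0.0095 m and horizontal distance between hanger and deck below 0.006 m and z of hanger in the frame of deck below 0.0135 m), for 0.1 s.
2. the small disc lies released on the large one, home around the stem, slots staggered by more than a quarter turn, the hanger still in its pocket (all of step 1 and horizontal distance between small_disc and hanger below 0.006 m and z of small_disc in the frame of hanger between 0.0145 and 0.0215 m and x of small_slot in the frame of large_disc below 0 m and contact force between the fingers and small_disc below 0.1 N), for 0.1 s.
At the end, for the whole second after the job is handed in: the hanger hangs by its crook on the rod between clamp and ball end, within 6 mm of the rod's line, tilted under 0.15 rad; large disc on the foot, small disc on the large one, both concentric with the hanger within 6 mm, slots over a quarter turn apart; all at rest (under 30 mm/s) (x of hanger_crook in the frame of stand between -0.097 and -0.035 m and y of hanger_crook in the frame of stand between -0.006 and 0.006 m and z of hanger_crook in the frame of stand between 0.1235 and 0.1345 m and angle between hanger's own z axis and vertical below 0.15 rad and horizontal distance between each of large_disc, small_disc and hanger below 0.006 m and z of large_disc in the frame of hanger between 0.003 and 0.0095 m and z of small_disc in the frame of hanger between 0.0145 and 0.0215 m and x of small_slot in the frame of large_disc below 0 m and linear speed of each of hanger, large_disc, small_disc below 0.03 m/s); the robot touches nothing.
It fails at once if the large disc is lifted or tipped off the level of the hanger's foot (more than 10 mm) (z of large_disc in the frame of hanger above 0.016 m).
It fails at once if the plain disc is moved more than 25 mm (distance of plain_disc from where it was at the start of the episode above 0.025 m).
It fails at once if the vial is moved more than 25 mm (distance of glass_vial_1 from where it was at the start of the episode above 0.025 m).
It fails at once if the beaker is moved more than 25 mm (distance of beaker_50 from where it was at the start of the episode above 0.025 m).
It fails at once if the timer is moved more than 25 mm (distance of timer from where it was at the start of the episode above 0.025 m).
It also fails if it takes over 64 s, if anything falls off the work surface, if the arm or the gripper's body presses on something with over 40 N, if the wrist force passes 120 N, or if a joint passes its speed limit or range.

## Robot

A 6-joint arm with a two-finger parallel gripper is mounted at the origin on a cart in front of the work surface, level with it; the furniture and walls round the work are solid. World frame = base frame: x ahead of the robot, y to its left, z up, the work surface at z = 0. Lengths are in m, angles in rad, forces in N, time in s.
With the tool pointing down it reaches from about 0.25 to 0.8 m from the base axis. Payload 8.5 kg.
Tool frame: the origin (TCP) lies midway between the tips of the shut fingers; the grasp point (between the pads) lies 19 mm behind it; z points along the fingers, y is the line along which they close (so a half turn about z gives the same grasp; the last joint's range is limited). The gripper opens to 85 mm and grips with 20 to 120 N. Pads are 22 mm wide; open, the fingers measure 114 mm over their backs; the gripper's body (76 mm by 85 mm) begins 54 mm behind the grasp point. The pads swing forward as they close: fully open they stand 13 mm farther back than shut.
Start: joints at [-1.248, 0.238, -0.013, 1.319, 0, 1.571], TCP at [0.167, -0.498, 0.231] pointing down, gripper open.
Joint ranges: [-2.66, 2.66], [-1.03, 1.9], [-1.14, 1.46], [-1.82, 2.27], [-1.45, 1.34], [-3.14, 3.14]. Speed limits (rad/s): [2.22, 2.22, 2.79, 3.14, 3.14, 3.14].

## Interface

Orientations are given as a unit quaternion [w, x, y, z].
In Python, from plant import robot gives the robot as it stands.
- The arm moves only by the tool drive_tool, never from a script. Its argument "plan" is a list of rows, each a list of 7 numbers: the shift along the tool's x, y, z in cm, then the turn, a rotation vector about the tool's x, y, z in rad, then the closure, from -1 (fully open) to 1 (shut). In form: [[dx, dy, dz, ax, ay, az, jaw], ...]. A call has 1 to 5 rows; each row shifts and turns the commanded pose from where the row before left it, along the tool's axes as they then stand; what a row does not reach is not made up. A row lasts 1/8 s, in which the tool goes at most 62.5 mm and 10.7 degrees, less where a joint would pass 70% of its speed; a pose out of reach is approached as far as the arm can. A call with a gripper value outside its range is refused whole. The fingers move at their own pace and stop on an object; "grip_force" is the grip in N (left out, the last holds). Time passes only in rows, so rows that do not move let the fingers close. It gives the time, the measured TCP pose, the force, the opening and the grip force at its end, in the units of the state.
- robot.get_state(): the state, without advancing time (a new reading comes with each control period).
- robot.grab_frame(name): name is "side" or "top" or "wrist"; returns a dict with "frame" (480x640x3 uint8, red, green, blue), "K" (3x3 intrinsics, pixels), "extrinsics" (4x4, takes a point from world to camera coordinates); the wrist camera has in their place "tool_from_camera" (4x4, takes a point from camera to tool coordinates, whose origin is the TCP and whose axes are the flange's). Camera axes: x right, y down, z forward; pixel columns grow to the right and rows downward; lengths in m; the calibration is good to about 2 mm. A picture is of the moment at which its call begins: read the wrist's pose just before it. There is no depth.
- robot.job_done(): hands the job in; it is judged then, once.
The state is a dict: "time": time; "joint_pos": joint angles; "qvel": joint speeds; "effort": joint torques, N m; "tool_pos": TCP position; "tool_rot": TCP orientation; "wrist_force": force on the tool from outside, world axes, zero at the start; "ft_torque": the same for the moment, N m; "opening": finger opening in m; "finger_force": force on a finger pad.
Only numpy, scipy, OpenCV 4.12 (cv2) and the standard library are available. Lean on these libraries where they do the work, as an engineer would, in place of code of your own. Each camera call takes 0.05 s, during which the arm holds its last target. There are 200 camera calls.

## Working session

There is one attempt and no reset: what is moved stays moved. The work goes in short steps, Python scripts to look and compute and a tool call to move; the robot and the scene stay as the last step left them, time stands still between calls to the robot, and variables do not carry over. Pictures are saved under pics/ and viewed, at most 10 in all, crops included, and the job is handed in when it is done.

Besides the shell and the picture viewer there is one more tool, called after "Emit:" by a JSON object that holds its "api" and its "payload", one argument or row to a line. drive_tool: Moves the arm, as the interface text tells. Its arguments: {"type":"object","properties":{"plan":{"type":"array"},"grip_force":{"type":"number"}},"required":["plan"]}

```bash
mkdir -p pics; ls; cat > h.py <<'E'
import numpy as np, cv2
from plant import robot
from scipy.spatial.transform import Rotation as R
def ray(f,u,v,T=None):
    d=np.linalg.inv(f["K"])@[u,v,1]
    if "extrinsics" in f: M=np.linalg.inv(f["extrinsics"])
    else: M=T@f["tool_from_camera"]
    return M[:3,3], M[:3,:3]@d
def plane(f,u,v,z,T=None):
    o,d=ray(f,u,v,T); return o+d*(z-o[2])/d[2]
def tool():
    s=robot.get_state(); q=s["tool_rot"]; T=np.eye(4)
    T[:3,:3]=R.from_quat([q[1],q[2],q[3],q[0]]).as_matrix(); T[:3,3]=s["tool_pos"]; return T
def proj(f,p,T=None):
    M=f["extrinsics"] if "extrinsics" in f else np.linalg.inv(T@f["tool_from_camera"])
    c=M[:3,:3]@p+M[:3,3]; q=f["K"]@c; return q[:2]/q[2]
def tri(f1,p1,f2,p2):
    a,d=ray(f1,*p1); b,e=ray(f2,*p2)
    t=np.linalg.lstsq(np.c_[d,-e],b-a,rcond=None)[0]; x=a+d*t[0]; y=b+e*t[1]
    return (x+y)/2, np.linalg.norm(x-y)
E
python3 - <<'E'
from h import *
s=robot.get_state(); print(s)
for n in ("side","top"):
    f=robot.grab_frame(n); cv2.imwrite(f"pics/{n}0.png",f["frame"][:,:,::-1]); np.savez(f"{n}0.npz",**f)
    print(n,f["K"].tolist(),f["extrinsics"].round(3).tolist())
print(robot.grab_frame("wrist")["tool_from_camera"].round(3))
E
```

```text
pics
{'time': 0.0, 'joint_pos': array([-1.24799451e+00,  2.38793120e-01, -1.42737561e-02,  1.31918489e+00,
       -1.00762711e-05,  1.57081111e+00]), 'qvel': array([ 0.00104056,  0.00027579, -0.00028972, -0.00083579, -0.00029828,
       -0.00041576]), 'effort': array([-8.15935709e-04, -5.38778293e+01,  3.46440375e+01,  1.85595680e-02,
       -1.91308045e-04, -3.39801250e-05]), 'tool_pos': array([ 0.16640725, -0.49748761,  0.23066355]), 'tool_rot': array([-7.17451530e-04,  9.87004050e-01,  1.60693731e-01, -1.21923364e-04]), 'wrist_force': array([-0.11394147, -0.46955808,  0.29747527]), 'ft_torque': array([-0.02839028,  0.00716338, -0.00253327]), 'finger_force': 0.0, 'opening': 0.08542001535156206}
side [[521.8209823818258, 0.0, 323.8635765266107], [0.0, 521.8209823818258, 236.0174096578581], [0.0, 0.0, 1.0]] [[-0.996, -0.089, -0.019, 0.561], [-0.035, 0.566, -0.824, 0.102], [0.084, -0.819, -0.567, 1.174], [0.0, 0.0, 0.0, 1.0]]
top [[484.010210707589, 0.0, 318.72847738833957], [0.0, 484.010210707589, 240.02362542528724], [0.0, 0.0, 1.0]] [[-0.007, -1.0, 0.026, -0.001], [-1.0, 0.006, -0.021, 0.533], [0.021, -0.026, -0.999, 1.068], [0.0, 0.0, 0.0, 1.0]]
[[ 0.001 -0.95  -0.312  0.08 ]
 [ 1.     0.001  0.    -0.001]
 [-0.    -0.312  0.95  -0.143]
 [ 0.     0.     0.     1.   ]]
```

View pics/top0.png

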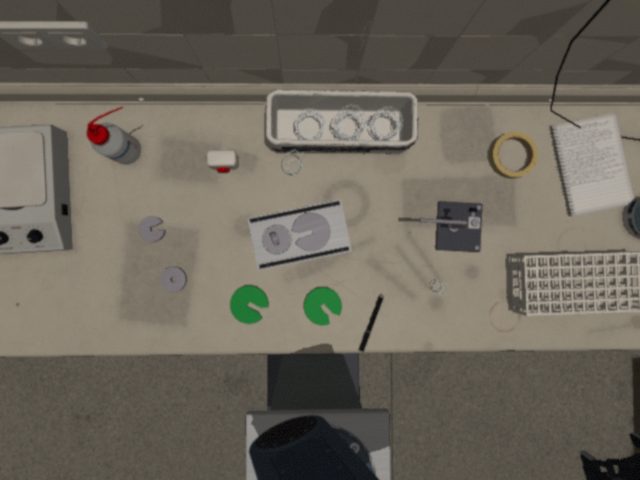

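View pics/side0.png

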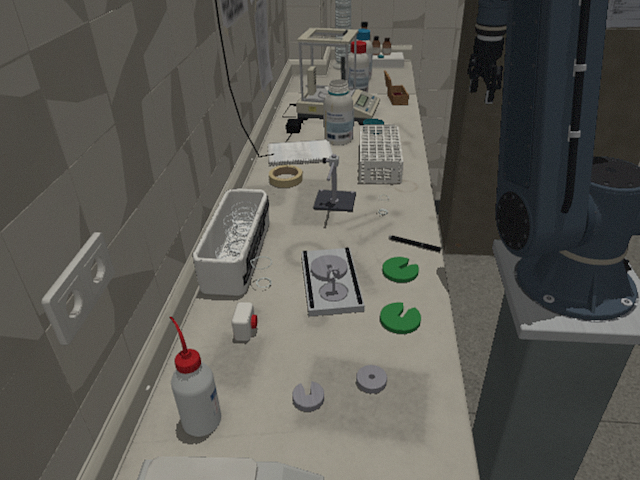

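Top view: small slotted disc at (152,229), plain disc at (174,279), deck at (300,235), hanger at (276,238), large disc at (311,231). The stand base is at (459,226), the rod tip at (400,219), the vial at (437,286), the beaker at (291,162) and the timer at (222,159).

```bash
python3 - <<'E'
from h import *
f=dict(np.load("top0.npz")); im=f["frame"]
hsv=cv2.cvtColor(im,cv2.COLOR_RGB2HSV)
cv2.imwrite("pics/t1.png",cv2.resize(im[195:305,235:495],None,fx=3,fy=3,interpolation=cv2.INTER_CUBIC)[:,:,::-1])
m=(hsv[:,:,2]<60).astype(np.uint8); m[:, :240]=0; m[:,355:]=0; m[:195]=0; m[275:]=0
n,l,st,c=cv2.connectedComponentsWithStats(m)
for i in range(1,n):
    if st[i,4]>60:
        p=np.argwhere(l==i)[:,::-1].astype(np.float32); r=cv2.minAreaRect(p)
        b=cv2.boxPoints(r); print("rail",r,[plane(f,*q,0.0225)[:2].round(4).tolist() for q in b])
# discs on table: bluish grey
for nm,(u,v) in dict(small=(152,229),plain=(174,279)).items():
    s=im[v-25:v+25,u-25:u+25].astype(int); k=((s[:,:,2]-s[:,:,0])>0).astype(np.uint8)
    n,l,st,c=cv2.connectedComponentsWithStats(k); i=1+np.argmax(st[1:,4]); cs,_=cv2.findContours((l==i).astype(np.uint8),cv2.RETR_EXTERNAL,2)
    (x,y),r=cv2.minEnclosingCircle(cs[0]); cm=c[i]
    P=plane(f,x+u-25,y+v-25,0.014); Q=plane(f,cm[0]+u-25,cm[1]+v-25,0.014)
    print(nm,x+u-25,y+v-25,r,st[i,4],P.round(4),"slotdir",np.degrees(np.arctan2(*(P-Q)[1::-1])),np.linalg.norm(P-Q))
for nm,uvz in dict(hang=(276,238,.05),large=(311,231,.0285),rodtip=(400,219,.135),col=(470,222,.135),vial=(437,286,0.03),beak=(291,162,.05),timer=(222,159,.05)).items(): print(nm,plane(f,*uvz).round(3))
E
```

```text
rail ((294.5192565917969, 211.59616088867188), (2.5495095252990723, 89.0367202758789), 78.69007110595703) [[0.5796, 0.1436], [0.6168, -0.047], [0.6114, -0.0481], [0.5741, 0.1426]]
rail ((303.5348815917969, 257.1693420410156), (2.160566806793213, 88.84251403808594), 78.36637115478516) [[0.4794, 0.1241], [0.517, -0.0657], [0.5124, -0.0667], [0.4748, 0.1232]]
small 147.0 221.0 9.999999747378752e-05 1 [0.5771 0.37   0.014 ] slotdir 0.0 0.0Traceback (most recent call last):
  File "<stdin>", line 14, in <module>
    return _wrapfunc(a, 'argmax', axis=axis, out=out, **kwds)
    return bound(*args, **kwds)
ValueError: attempt to get argmax of an empty sequence
```

View pics/t1.png

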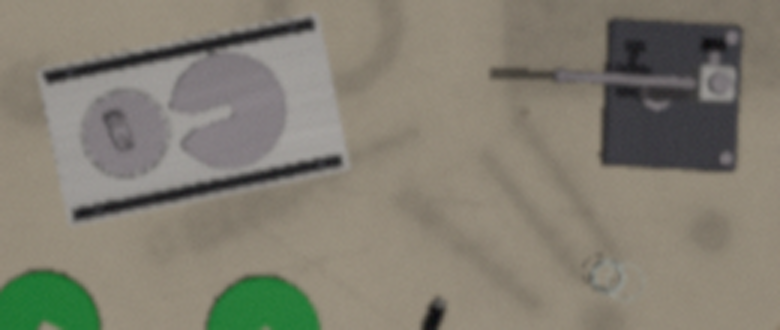

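Crop: hanger crook at crop (118,130). The large disc's centre is near (235,110), with its mouth at (175,125) facing the hanger. The rod runs from the column (717,82) to the tip (492,72), and the vial is at (604,273).

```bash
python3 - <<'E'
from h import *
f=dict(np.load("top0.npz")); im=f["frame"]; g=dict(np.load("side0.npz"))
a=plane(f,294.52,211.6,.0225); b=plane(f,303.53,257.17,.0225); c=(a+b)/2
ang=np.radians(101.1); dx=np.array([np.cos(ang),np.sin(ang),0])
print("gap",np.linalg.norm(a-b),"perp",np.degrees(np.arctan2(*(a-b)[1::-1])),"deck origin",(c+0.051*dx).round(4))
def px(x,y): return 235+x/3,195+y/3
for nm,(u,v,z) in dict(foot=(*px(125,133),.016),crooktop=(*px(118,130),.081),large=(*px(233,111),.0285),lmouth=(*px(176,124),.0285),rodtip=(*px(491,72),.135),col=(*px(717,82),.143),vial=(437,286,0.03),beak=(291,162,.05),timer=(222,159,.05)).items(): print(nm,plane(f,u,v,z).round(4))
lab=cv2.cvtColor(im,cv2.COLOR_RGB2LAB).astype(int)
for nm,(u,v) in dict(small=(152,229),plain=(174,279)).items():
    s=lab[v-22:v+22,u-22:u+22]; bg=np.median(s[:,:,2]); print(bg,s[22,12],s[0,0])
    k=(s[:,:,2]<bg-4).astype(np.uint8)
    n,l,st,c=cv2.connectedComponentsWithStats(k); i=1+np.argmax(st[1:,4]); cs,_=cv2.findContours((l==i).astype(np.uint8),0,2)
    (x,y),r=cv2.minEnclosingCircle(cs[0]); cm=c[i]
    P=plane(f,x+u-22,y+v-22,0.012); Q=plane(f,cm[0]+u-22,cm[1]+v-22,0.012)
    print(nm,x+u-22,y+v-22,r,st[i,4],P.round(4),"slotdir",np.degrees(np.arctan2(*(P-Q)[1::-1])),np.linalg.norm(P-Q))
E
```

```text
gap 0.10137300345930907 perp 10.824195362206096 deck origin [0.5358 0.0886 0.0225]
foot [0.5353 0.0876 0.016 ]
crooktop [0.5358 0.0885 0.081 ]
large [0.5504 0.0088 0.0285]
lmouth [0.5412 0.05   0.0285]
rodtip [ 0.5709 -0.1586  0.135 ]
col [ 0.5631 -0.3047  0.143 ]
vial [ 0.4311 -0.2611  0.03  ]
beak [0.6991 0.0542 0.05  ]
timer [0.7058 0.2005 0.05  ]
137.0 [124 131 127] [145 129 138]
small 151.9166660308838 228.9583339691162 13.50967788696289 473 [0.5598 0.36   0.012 ] slotdir -85.6496398504005 0.00276032711971034
136.0 [123 131 127] [126 129 137]
plain 173.05555534362793 279.018518447876 13.095325469970703 513 [0.4501 0.3142 0.012 ] slotdir -164.4889298513779 0.00041792573291523076
```

```bash
cat >> h.py <<'E'
def down(yaw):
    c,s=np.cos(np.radians(yaw)),np.sin(np.radians(yaw)); return np.array([[c,s,0],[s,-c,0],[0,0,-1.]])
def plan(*goals,T=None):
    "goals: (xyz,yawdeg,jaw,n) -> rows"
    T=tool() if T is None else T; rows=[]
    for p,yaw,jaw,n in goals:
        p=np.array(p,float); rv=R.from_matrix(T[:3,:3].T@down(yaw)).as_rotvec(); R0=T[:3,:3]; p0=T[:3,3]; 
        for i in range(n):
            Ri=R0@R.from_rotvec(rv*i/n).as_matrix()
            rows.append([*(Ri.T@(p-p0)/n*100).round(2).tolist(),*(rv/n).round(3).tolist(),jaw])
        T=np.eye(4); T[:3,:3]=down(yaw); T[:3,3]=p
    for i in range(0,len(rows),5): print(str(rows[i:i+5]).replace(" ",""))
def where():
    T=tool(); s=robot.get_state(); print("t",round(s["time"],2),"p",T[:3,3].round(4),"yaw",np.degrees(np.arctan2(T[1,0],T[0,0])).round(2),"tilt",np.degrees(np.arccos(-T[2,2])).round(2),"F",s["wrist_force"].round(1),"open",round(s["opening"],4),"ff",round(s["finger_force"],1))
E
python3 - <<'E'
from h import *
f=dict(np.load("top0.npz")); g=dict(np.load("side0.npz"))
print(plane(f,235+554/3,195+75/3,.135))
a=cv2.resize(g["frame"][140:220,280:380],None,fx=4,fy=4,interpolation=2); b=cv2.resize(f["frame"][200:280,120:220],None,fx=4,fy=4,interpolation=2)
cv2.imwrite("pics/c2.png",np.hstack([a,b])[:,:,::-1])
plan([(.563,-.055,.20),101.1,-1,12])
E
```

```text
[ 0.56869538 -0.19995362  0.135     ]
[[4.3,-2.45,0.26,-0.0,-0.0,-0.12,-1],[4.57,-1.92,0.26,-0.0,-0.0,-0.12,-1],[4.76,-1.35,0.26,-0.0,-0.0,-0.12,-1],[4.89,-0.77,0.26,-0.0,-0.0,-0.12,-1],[4.95,-0.18,0.26,-0.0,-0.0,-0.12,-1]]
[[4.93,0.41,0.26,-0.0,-0.0,-0.12,-1],[4.85,1.0,0.26,-0.0,-0.0,-0.12,-1],[4.7,1.57,0.26,-0.0,-0.0,-0.12,-1],[4.47,2.13,0.26,-0.0,-0.0,-0.12,-1],[4.19,2.65,0.26,-0.0,-0.0,-0.12,-1]]
[[3.84,3.13,0.26,-0.0,-0.0,-0.12,-1],[3.44,3.57,0.26,-0.0,-0.0,-0.12,-1]]
```

View pics/c2.png

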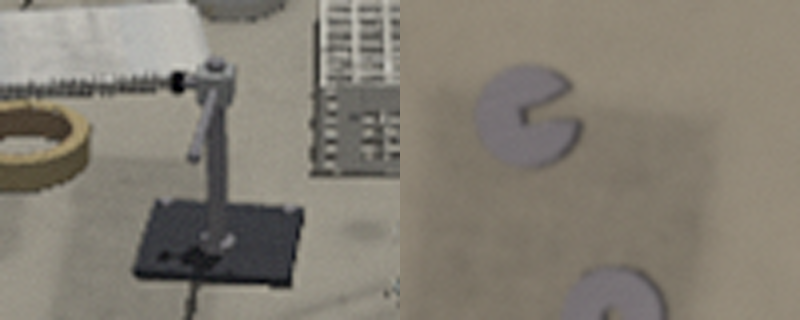

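Side half: the rod tip ball is at about (193,157) in the crop and the column top at (213,62), so the dark line in the top view is only a shadow. Right half: the small disc's mouth is at (575,105), right of its centre at (527,116).

Emit:
{"api": "drive_tool", "payload": {
  "plan": [
    [4.3,-2.45,0.26,0,0,-0.12,-1],
    [4.57,-1.92,0.26,0,0,-0.12,-1],
    [4.76,-1.35,0.26,0,0,-0.12,-1],
    [4.89,-0.77,0.26,0,0,-0.12,-1],
    [4.95,-0.18,0.26,0,0,-0.12,-1]
  ]
}}

```text
time: 0.78
tool_pos: [0.3326, -0.3122, 0.2181]
tool_rot: [-0.0, 0.895, 0.447, 0.0]
wrist_force: [0.7, -2.0, -0.1]
opening: 0.0855
finger_force: 0.0
```

Emit:
{"api": "drive_tool", "payload": {
  "plan": [
    [4.93,0.41,0.26,0,0,-0.12,-1],
    [4.85,1.0,0.26,0,0,-0.12,-1],
    [4.7,1.57,0.26,0,0,-0.12,-1],
    [4.47,2.13,0.26,0,0,-0.12,-1],
    [4.19,2.65,0.26,0,0,-0.12,-1]
  ]
}}

```text
time: 1.4
tool_pos: [0.4981, -0.1278, 0.2051]
tool_rot: [-0.0, 0.722, 0.691, -0.0]
wrist_force: [0.5, -0.9, -0.8]
opening: 0.0854
finger_force: 0.0
```

Emit:
{"api": "drive_tool", "payload": {
  "plan": [
    [3.84,3.13,0.26,0,0,-0.12,-1],
    [3.44,3.57,0.26,0,0,-0.12,-1],
    [0,0,0,0,0,0,0],
    [0,0,0,0,0,0,0],
    [0,0,0,0,0,0,0]
  ]
}}

```text
time: 2.02
tool_pos: [0.5628, -0.0563, 0.2002]
tool_rot: [-0.0, 0.637, 0.771, -0.0]
wrist_force: [-1.0, -0.7, -0.4]
opening: 0.0428
finger_force: 0.0
```

```bash
python3 - <<'E'
from h import *
where(); T=tool(); f=robot.grab_frame("wrist"); cv2.imwrite("pics/w1.png",f["frame"][:,:,::-1]); np.savez("w1.npz",T=T,**f)
a=dict(np.load("top0.npz"));b=dict(np.load("side0.npz"))
print(tri(a,(419.7,220),b,(328.2,179.2)), tri(a,(474,222.3),b,(333.2,155.5)))
E
```

```text
t 2.02 p [ 0.5628 -0.0563  0.2002] yaw 100.91 tilt 0.02 F [-1.  -0.7 -0.4] open 0.0428 ff 0.0
(array([ 0.56838778, -0.19985123,  0.13577188]), np.float64(0.0005198953111385642)) (array([ 0.56281913, -0.30147669,  0.15206533]), np.float64(0.00036456918151992016))
```

View pics/w1.png

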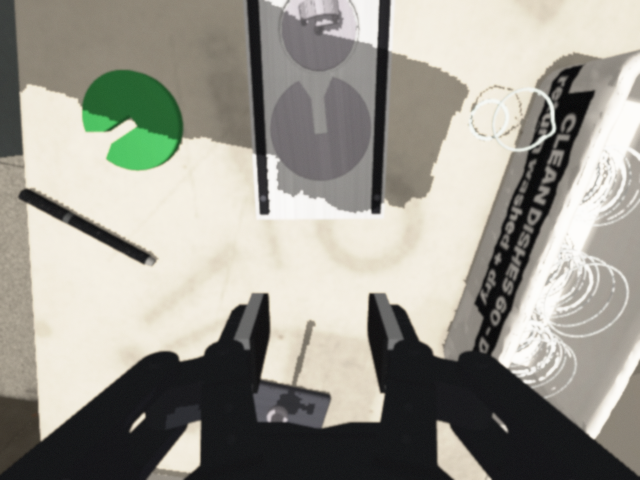

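Wrist view: large disc centre at about (321,128), mouth at (319,82), hanger foot at (319,32), and the rails at columns 262 and 378 at the rear end.

```bash
python3 - <<'E'
from h import *
f=dict(np.load("w1.npz")); T=f["T"]
for n,(u,v,z) in dict(disc=(321,128,.0285),mouth=(319,82,.0285),foot=(319,32,.016),railL=(263,214,.0225),railR=(377,212,.0225),railL2=(252,2,.0225),railR2=(389,2,.0225)).items(): print(n,plane(f,u,v,z,T)[:2].round(4))
d=np.array([np.cos(np.radians(101)),np.sin(np.radians(101))]); P=plane(f,321,128,.0285,T)[:2]
print((P-.060*d).round(4),(P-.0443*d).round(4))
for n in [.060]:
    q=P-n*d; plan([(*q,.06),101,-.2,4],[(*q,.019),101,-.2,4])
E
```

```text
disc [0.5511 0.0156]
mouth [0.5427 0.0498]
foot [0.5355 0.0871]
railL [ 0.5137 -0.0682]
railR [ 0.6151 -0.0467]
railL2 [0.4814 0.0962]
railR2 [0.5845 0.1161]
[ 0.5625 -0.0433] [ 0.5595 -0.0279]
[[0.32,0.05,3.51,-0.0,0.0,-0.0,-0.2],[0.32,0.05,3.51,-0.0,0.0,-0.0,-0.2],[0.32,0.05,3.51,-0.0,0.0,-0.0,-0.2],[0.32,0.05,3.51,-0.0,0.0,-0.0,-0.2],[0.0,0.0,1.02,0.0,0.0,0.0,-0.2]]
[[0.0,0.0,1.02,0.0,0.0,0.0,-0.2],[0.0,0.0,1.02,0.0,0.0,0.0,-0.2],[0.0,0.0,1.02,0.0,0.0,0.0,-0.2]]
```

```bash
python3 - <<'E'
from h import *
plan([(.5622,-.0495,.06),101,-.2,3],[(.5622,-.0495,.019),101,-.2,4])
E
```

```text
[[0.23,0.02,4.68,-0.0,0.0,-0.001,-0.2],[0.23,0.02,4.68,-0.0,0.0,-0.001,-0.2],[0.23,0.02,4.68,-0.0,0.0,-0.001,-0.2],[0.0,0.0,1.02,0.0,0.0,0.0,-0.2],[0.0,0.0,1.02,0.0,0.0,0.0,-0.2]]
[[0.0,0.0,1.02,0.0,0.0,0.0,-0.2],[0.0,0.0,1.02,0.0,0.0,0.0,-0.2]]
```

Emit:
{"api": "drive_tool", "payload": {
  "plan": [
    [0.23,0.02,4.68,0,0,0,-0.2],
    [0.23,0.02,4.68,0,0,0,-0.2],
    [0.23,0.02,4.68,0,0,0,-0.2],
    [0,0,1.02,0,0,0,-0.2],
    [0,0,1.02,0,0,0,-0.2]
  ]
}}

```text
time: 2.7
tool_pos: [0.5635, -0.0492, 0.0402]
tool_rot: [0.001, 0.636, 0.771, 0.0]
wrist_force: [0.1, 0.4, 0.3]
opening: 0.0512
finger_force: 0.0
```

Emit:
{"api": "drive_tool", "payload": {
  "plan": [
    [0,0,1.02,0,0,0,-0.2],
    [0,0,1.02,0,0,0,-0.2],
    [0,0,0,0,0,0,-0.2],
    [0.8,0,0,0,0,0,-0.2],
    [0.8,0,0,0,0,0,-0.2]
  ]
}}

```text
time: 3.32
tool_pos: [0.5598, -0.0323, 0.0193]
tool_rot: [0.0, 0.636, 0.772, 0.0]
wrist_force: [-1.1, -0.5, -0.0]
opening: 0.0511
finger_force: 0.0
```

```bash
python3 - <<'E'
from h import *
where(); T=tool(); f=robot.grab_frame("wrist"); cv2.imwrite("pics/w2.png",f["frame"][:,:,::-1])
E
```

```text
t 3.33 p [ 0.5598 -0.0323  0.0193] yaw 101.0 tilt 0.03 F [-1.1 -0.5 -0. ] open 0.0511 ff 0.0
```

View pics/w2.png

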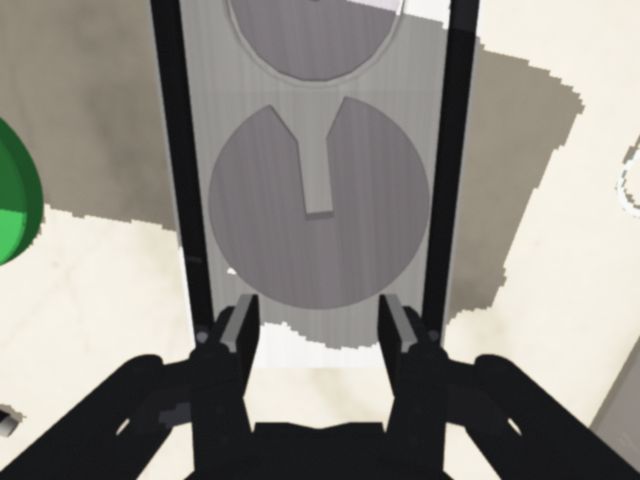

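The fingers are centred behind the disc (rim bottom at (320,308)). The slot runs from (320,213) to its mouth at (308,100), and the hanger foot is ahead at (316,10).

Emit:
{"api": "drive_tool", "payload": {
  "plan": [
    [0.7,0,0,0,0,0,-0.2],
    [0.7,0,0,0,0,0,-0.2],
    [0.7,0,0,0,0,0,-0.2],
    [0.7,0,0,0,0,0,-0.2],
    [0.7,0,0,0,0,0,-0.2]
  ]
}}

```text
time: 4.0
tool_pos: [0.553, 0.0018, 0.019]
tool_rot: [0.0, 0.636, 0.772, 0.0]
wrist_force: [0.6, -3.0, 1.3]
opening: 0.0512
finger_force: 1.4
```

Emit:
{"api": "drive_tool", "payload": {
  "plan": [
    [0.5,0,0,0,0,0,-0.2],
    [0.5,0,0,0,0,0,-0.2],
    [0.5,0,0,0,0,0,-0.2],
    [0.5,0,0,0,0,0,-0.2],
    [0.5,0,0,0,0,0,-0.2]
  ]
}}

```text
time: 4.62
tool_pos: [0.5482, 0.0263, 0.0189]
tool_rot: [-0.0, 0.636, 0.772, 0.0]
wrist_force: [0.6, -3.1, 2.2]
opening: 0.051
finger_force: 1.6
```

Emit:
{"api": "drive_tool", "payload": {
  "plan": [
    [0.3,0,0,0,0,0,-0.2],
    [0.3,0,0,0,0,0,-0.2],
    [0.3,0,0,0,0,0,-0.2],
    [0.2,0,0,0,0,0,-0.2],
    [0,0,0,0,0,0,-0.2]
  ]
}}

```text
time: 5.25
tool_pos: [0.5461, 0.037, 0.0189]
tool_rot: [-0.0, 0.636, 0.772, 0.0]
wrist_force: [0.4, -1.3, 1.6]
opening: 0.0514
finger_force: 1.1
```

```bash
python3 - <<'E'
from h import *
where(); T=tool(); f=robot.grab_frame("wrist"); cv2.imwrite("pics/w3.png",f["frame"][:,:,::-1]); np.savez("w3.npz",T=T,**f)
p=T[:2,3]; d=np.array([-.191,.982]); print("t",(p-[.5355,.088])@d,"lat",(p-[.5355,.088])@[.982,.191])
E
```

```text
t 5.25 p [0.5461 0.037  0.0189] yaw 101.01 tilt 0.03 F [ 0.4 -1.3  1.6] open 0.0514 ff 1.1
t -0.052058636184414114 lat 0.0006388804270763115
```

View pics/w3.png

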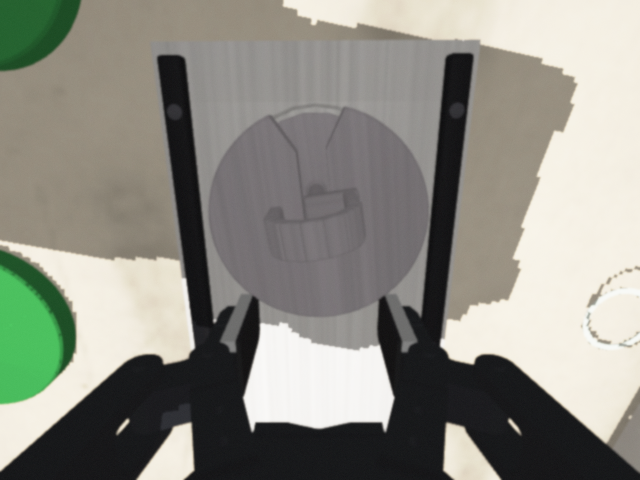

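The disc is centred at (319,212), and the pocket edge shows just beyond its mouth at (315,106), so about 8 mm remain.

Emit:
{"api": "drive_tool", "payload": {
  "plan": [
    [0.2,0,0,0,0,0,-0.2],
    [0.2,0,0,0,0,0,-0.2],
    [0.1,0,0,0,0,0,-0.2],
    [0.1,0,0,0,0,0,-0.2],
    [0,0,0,0,0,0,-0.2]
  ]
}}

```text
time: 5.92
tool_pos: [0.545, 0.0428, 0.0189]
tool_rot: [-0.0, 0.636, 0.772, 0.0]
wrist_force: [0.4, -2.3, 0.6]
opening: 0.0512
finger_force: 1.3
```

Emit:
{"api": "drive_tool", "payload": {
  "plan": [
    [0.1,0,0,0,0,0,-0.2],
    [0.1,0,0,0,0,0,-0.2],
    [0,0,0,0,0,0,-0.2]
  ]
}}

```text
time: 6.3
tool_pos: [0.5446, 0.0448, 0.0189]
tool_rot: [-0.0, 0.636, 0.772, 0.0]
wrist_force: [0.4, -2.6, 1.4]
opening: 0.0511
finger_force: 1.4
```

Emit:
{"api": "drive_tool", "payload": {
  "plan": [
    [0.1,0,0,0,0,0,-0.2],
    [0.1,0,0,0,0,0,-0.2],
    [0,0,0,0,0,0,-0.2]
  ]
}}

```text
time: 6.68
tool_pos: [0.5442, 0.0466, 0.0189]
tool_rot: [-0.0, 0.636, 0.772, -0.0]
wrist_force: [0.8, -3.5, 1.1]
opening: 0.0513
finger_force: 1.6
```

Emit:
{"api": "drive_tool", "payload": {
  "plan": [
    [0.1,0,0,0,0,0,-0.2],
    [0,0,0,0,0,0,-0.2]
  ]
}}

```text
time: 6.92
tool_pos: [0.5441, 0.0476, 0.0189]
tool_rot: [0.0, 0.636, 0.772, -0.0]
wrist_force: [0.2, -4.1, 2.2]
opening: 0.0514
finger_force: 1.9
```

Emit:
{"api": "drive_tool", "payload": {
  "plan": [
    [0.1,0,0,0,0,0,-0.2],
    [0.1,0,0,0,0,0,-0.2],
    [0,0,0,0,0,0,-0.2]
  ]
}}

```text
time: 7.3
tool_pos: [0.5438, 0.0493, 0.019]
tool_rot: [0.0, 0.636, 0.772, -0.0]
wrist_force: [1.8, -5.4, 1.4]
opening: 0.0512
finger_force: 2.6
```

Emit:
{"api": "drive_tool", "payload": {
  "plan": [
    [0.1,0,0,0,0,0,-0.2],
    [0,0,0,0,0,0,-0.2]
  ]
}}

```text
time: 7.55
tool_pos: [0.5437, 0.0497, 0.019]
tool_rot: [0.001, 0.636, 0.771, -0.001]
wrist_force: [1.3, -9.2, 2.1]
opening: 0.0512
finger_force: 3.9
```

```bash
python3 - <<'E'
from h import *
where(); T=tool(); f=robot.grab_frame("wrist"); np.savez("w4.npz",T=T,**f)
p=T[:2,3]; d=np.array([-.191,.982]); print("t",(p-[.5355,.088])@d)
t=robot.grab_frame("top");np.savez("top1.npz",**t); s=robot.grab_frame("side")
a=f["frame"][60:300,160:480]; b=cv2.resize(t["frame"][200:275,240:360],(384,240),interpolation=2)
cv2.imwrite("pics/w4.png",np.hstack([a,b])[:,:,::-1])
E
```

```text
t 7.55 p [0.5437 0.0497 0.019 ] yaw 100.97 tilt 0.11 F [ 1.3 -9.2  2.1] open 0.0512 ff 3.9
t -0.03919720909208
```

View pics/w4.png

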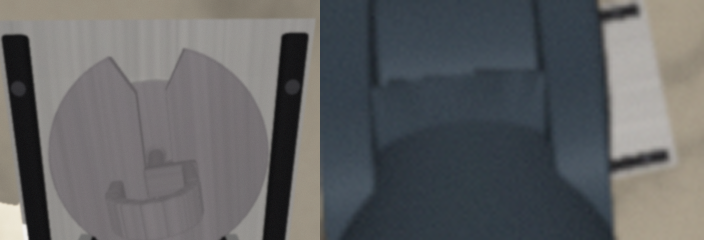

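The force has risen to 9 N and the foot rim is inside the mouth at (150,80), so the disc is home on the stem. Next I back off, rise and go over the small disc.

```bash
python3 - <<'E'
from h import *
plan([(.549,.022,.02),101,-.2,3],[(.549,.022,.16),101,-.7,3],[(.558,.355,.13),101,-.8,9])
E
```

```text
[[-0.94,-0.0,-0.03,0.0,0.001,-0.0,-0.2],[-0.94,-0.0,-0.03,0.0,0.001,-0.0,-0.2],[-0.94,-0.0,-0.03,0.0,0.001,-0.0,-0.2],[0.0,0.0,-4.67,0.0,0.0,0.0,-0.7],[0.0,0.0,-4.67,0.0,0.0,0.0,-0.7]]
[[0.0,0.0,-4.67,0.0,0.0,0.0,-0.7],[3.61,0.8,0.33,0.0,0.0,0.0,-0.8],[3.61,0.8,0.33,0.0,0.0,0.0,-0.8],[3.61,0.8,0.33,0.0,0.0,0.0,-0.8],[3.61,0.8,0.33,0.0,0.0,0.0,-0.8]]
[[3.61,0.8,0.33,0.0,0.0,0.0,-0.8],[3.61,0.8,0.33,0.0,0.0,0.0,-0.8],[3.61,0.8,0.33,0.0,0.0,0.0,-0.8],[3.61,0.8,0.33,0.0,0.0,0.0,-0.8],[3.61,0.8,0.33,0.0,0.0,0.0,-0.8]]
```

Emit:
{"api": "drive_tool", "payload": {
  "plan": [
    [-0.94,0,0,0,0,0,-0.2],
    [-0.94,0,0,0,0,0,-0.2],
    [-0.94,0,0,0,0,0,-0.2],
    [0,0,-4.7,0,0,0,-0.2],
    [0,0,-4.7,0,0,0,-0.2]
  ]
}}

```text
time: 8.32
tool_pos: [0.5484, 0.0224, 0.1136]
tool_rot: [-0.001, 0.636, 0.771, -0.0]
wrist_force: [1.3, 0.3, 0.2]
opening: 0.0513
finger_force: 0.0
```

Emit:
{"api": "drive_tool", "payload": {
  "plan": [
    [0,0,-4.7,0,0,0,-0.7],
    [3.61,0.8,0.33,0,0,0,-0.8],
    [3.61,0.8,0.33,0,0,0,-0.8],
    [3.61,0.8,0.33,0,0,0,-0.8],
    [3.61,0.8,0.33,0,0,0,-0.8]
  ]
}}

```text
time: 8.95
tool_pos: [0.5528, 0.1715, 0.1466]
tool_rot: [-0.0, 0.636, 0.772, 0.0]
wrist_force: [-0.1, 0.1, 0.7]
opening: 0.0767
finger_force: 0.0
```

Emit:
{"api": "drive_tool", "payload": {
  "plan": [
    [3.61,0.8,0.33,0,0,0,-0.8],
    [3.61,0.8,0.33,0,0,0,-0.8],
    [3.61,0.8,0.33,0,0,0,-0.8],
    [3.61,0.8,0.33,0,0,0,-0.8],
    [3.61,0.8,0.33,0,0,0,-0.8]
  ]
}}

```text
time: 9.57
tool_pos: [0.5576, 0.3564, 0.13]
tool_rot: [-0.0, 0.636, 0.772, -0.0]
wrist_force: [0.1, 0.1, -0.8]
opening: 0.0766
finger_force: 0.0
```

Emit:
{"api": "drive_tool", "payload": {
  "plan": [
    [0,0,0,0,0,0,-0.8],
    [0,0,0,0,0,0,-0.8]
  ]
}}

```text
time: 9.82
tool_pos: [0.5574, 0.3549, 0.1299]
tool_rot: [-0.0, 0.636, 0.772, -0.0]
wrist_force: [-0.5, 0.0, -0.1]
opening: 0.0767
finger_force: 0.0
```

```bash
python3 - <<'E'
from h import *
where(); T=tool(); f=robot.grab_frame("wrist"); np.savez("w5.npz",T=T,**f); t=robot.grab_frame("top"); np.savez("top2.npz",**t)
b=cv2.resize(t["frame"][200:275,240:360],(352,220),interpolation=2)
a=np.zeros((480,352,3),np.uint8); a[:220]=b
cv2.imwrite("pics/w5.png",np.hstack([cv2.resize(f["frame"],(440,330)),a[:330]])[:,:,::-1])
E
```

```text
t 9.82 p [0.5574 0.3549 0.1299] yaw 101.01 tilt 0.05 F [-0.5  0.  -0.1] open 0.0767 ff 0.0
```

View pics/w5.png

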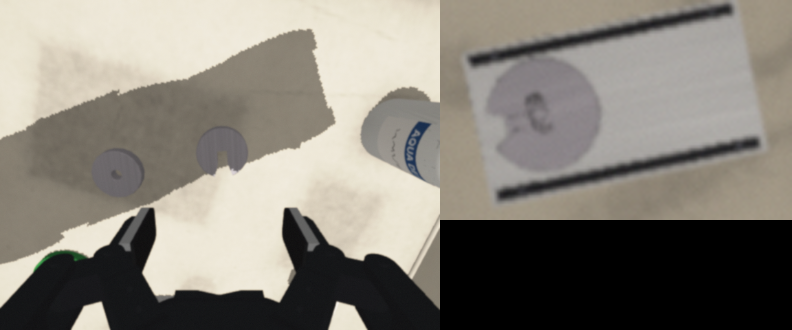

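Wrist view (scaled 0.6875): small disc centre at about (222,151), mouth at (226,172), plain disc at (117,173). Right: the large disc is home around the hanger.

```bash
python3 - <<'E'
from h import *
f=dict(np.load("w5.npz")); T=f["T"]; k=640/440
P=plane(f,222*k,150*k,.014,T); M=plane(f,225*k,172*k,.014,T)
im=f["frame"]; u,v=323,220
s=cv2.cvtColor(im,cv2.COLOR_RGB2LAB).astype(int)[v-60:v+60,u-60:u+60]
b=s[:,:,2]; k2=(b<130).astype(np.uint8)
k2=cv2.morphologyEx(k2,cv2.MORPH_OPEN,np.ones((3,3)))
n,l,st,c=cv2.connectedComponentsWithStats(k2); i=l[45,60] or 1+np.argmax(st[1:,4]); cs,_=cv2.findContours((l==i).astype(np.uint8),0,2)
h=max(cs,key=len); (x,y),r=cv2.minEnclosingCircle(h); cm=c[i]; print(st[i],x+u-60,y+v-60,r,cm+[u-60,v-60],b[45,60],b[5,5])
C=plane(f,x+u-60,y+v-60,.012,T);Q=plane(f,*(cm+[u-60,v-60]),.012,T)
print(P,M,"slot",np.degrees(np.arctan2(*(M-P)[1::-1])),"enc",C,"slot",np.degrees(np.arctan2(*(C-Q)[1::-1])))
E
```

```text
[  23   24   74   71 3569] 322.5046730041504 220.75233459472656 37.32198715209961 [322.13813393 216.60829364] 128 135
[0.55855307 0.36573535 0.014     ] [0.5667161 0.341713  0.014    ] slot -71.23175477408569 enc [0.55877322 0.3632056  0.012     ] slot -73.88192733239934
```

```bash
python3 - <<'E'
from h import *
plan([(.5588,.363,.03),106,-.8,4],[(.5588,.363,-.001),106,-.8,4])
E
```

```text
[[0.21,0.07,2.51,-0.0,0.0,-0.022,-0.8],[0.2,0.07,2.51,-0.0,0.0,-0.022,-0.8],[0.2,0.08,2.51,-0.0,0.0,-0.022,-0.8],[0.2,0.08,2.51,-0.0,0.0,-0.022,-0.8],[0.0,0.0,0.78,0.0,0.0,0.0,-0.8]]
[[0.0,0.0,0.78,0.0,0.0,0.0,-0.8],[0.0,0.0,0.78,0.0,0.0,0.0,-0.8],[0.0,0.0,0.78,0.0,0.0,0.0,-0.8]]
```

Emit:
{"api": "drive_tool", "payload": {
  "plan": [
    [0.2,0.07,2.51,0,0,-0.022,-0.8],
    [0.2,0.07,2.51,0,0,-0.022,-0.8],
    [0.2,0.08,2.51,0,0,-0.022,-0.8],
    [0.2,0.08,2.51,0,0,-0.022,-0.8],
    [0,0,0.78,0,0,0,-0.8]
  ]
}}

```text
time: 10.55
tool_pos: [0.5581, 0.3626, 0.0209]
tool_rot: [-0.0, 0.602, 0.799, -0.001]
wrist_force: [-1.1, 0.1, 0.4]
opening: 0.0769
finger_force: 0.0
```

Emit:
{"api": "drive_tool", "payload": {
  "plan": [
    [0,0,0.78,0,0,0,-0.8],
    [0,0,0.78,0,0,0,-0.8],
    [0,0,0.78,0,0,0,-0.8],
    [0,0,0,0,0,0,-0.8]
  ]
}}

```text
time: 11.05
tool_pos: [0.5584, 0.3638, -0.0018]
tool_rot: [-0.0, 0.602, 0.799, -0.0]
wrist_force: [0.4, -0.3, 0.2]
opening: 0.077
finger_force: 0.0
```

Emit:
{"api": "drive_tool", "payload": {
  "plan": [
    [0,0,0,0,0,0,0],
    [0,0,0,0,0,0,0],
    [0,0,0,0,0,0,0],
    [0,0,0,0,0,0,0]
  ],
  "grip_force": 40
}}

```text
time: 11.55
tool_pos: [0.5589, 0.3642, -0.0006]
tool_rot: [0.0, 0.601, 0.799, 0.0]
wrist_force: [-0.8, -1.1, 5.2]
opening: 0.0542
finger_force: 42.8
```

```bash
python3 - <<'E'
from h import *
where(); T=tool(); f=robot.grab_frame("wrist"); np.savez("w6.npz",T=T,**f)
cv2.imwrite("pics/w6.png",f["frame"][:,:,::-1])
E
```

```text
t 11.55 p [ 0.5589  0.3642 -0.0006] yaw 106.05 tilt 0.05 F [-0.8 -1.1  5.2] open 0.0542 ff 42.8
```

View pics/w6.png

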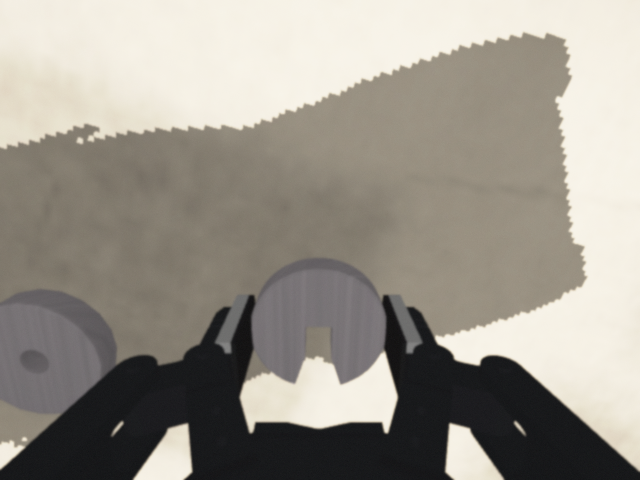

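The grasp is good: the disc is centred between the pads, with its slot straight along tool −x (mouth at (318,375), centre about (319,323)).

```bash
python3 - <<'E'
from h import *
f=dict(np.load("w6.npz")); T=f["T"]
for uv in [(252,325),(387,325),(319,325),(318,380)]:
    p=plane(f,*uv,.014,T); print(uv,p.round(4),(np.linalg.inv(T)@[*p,1])[:3].round(4))
t=dict(np.load("top2.npz")); im=t["frame"]; v0,u0=205,245
s=im[v0:270,u0:350].astype(int); k=cv2.cvtColor(im,cv2.COLOR_RGB2GRAY)[v0:270,u0:350]
print(k[34,36],k[34,70],k[20,36])
m=((k<(int(k[34,36])+int(k[34,70]))//2+6)&(k>85)).astype(np.uint8); m=cv2.morphologyEx(m,cv2.MORPH_OPEN,np.ones((5,5)))
n,l,st,c=cv2.connectedComponentsWithStats(m); i=1+np.argmax(st[1:,4]); print(st[1:],c[1:]+[u0,v0])
cs,_=cv2.findContours((l==i).astype(np.uint8),0,2); (x,y),r=cv2.minEnclosingCircle(cs[0]); print(x+u0,y+v0,r,plane(t,x+u0,y+v0,.0285))
print("byeye disc",plane(t,275.1,238.5,.0285),"crook",plane(t,273.4,239.2,.079))
w=dict(np.load("w4.npz")); g=cv2.cvtColor(w["frame"],cv2.COLOR_RGB2GRAY)
# large disc in w4 by eye: sides at crop 48..268 -> centre col 318
for uv,z in [((208,212),.0285),((428,212),.0285),((160+108,60+57),.0285),((160+184,60+48),.0285),((160+157,60+160),.0285)]: print(uv,plane(w,*uv,z,w["T"])[:2].round(4))
E
```

```text
(252, 325) [0.5327 0.3579 0.014 ] [ 0.0012 -0.0269 -0.0147]
(387, 325) [0.5851 0.373  0.014 ] [ 0.0012  0.0277 -0.0146]
(319, 325) [0.5587 0.3654 0.014 ] [ 0.0012  0.0002 -0.0146]
(318, 380) [0.5657 0.3395 0.014 ] [-0.0256 -0.0002 -0.0147]
137 170 130
[[   0    0   63   65  993]
 [  98    0    7   26  135]
 [  10   12   40   45 1306]
 [  20   45   85   20  971]] [[260.1530715  226.69687815]
 [346.71851852 215.55555556]
 [275.15696784 238.47779479]
 [317.97528321 262.64160659]]
274.37109375 238.7265625 22.443986892700195 [0.53631538 0.0918212  0.0285    ]
byeye disc [0.53679628 0.0902433  0.0285    ] crook [0.53412229 0.09051145 0.079     ]
(208, 212) [0.4937 0.0878]
(428, 212) [0.5753 0.1036]
(268, 117) [0.5109 0.1258]
(344, 108) [0.5363 0.1338]
(317, 220) [0.5347 0.0926]
```

```bash
python3 - <<'E'
from h import *
plan([(.5588,.3642,.10),106,0,3],[(.5226,.1548,.08),101,0,6],[(.5226,.1548,.030),101,0,4])
E
```

```text
[[0.0,0.0,-3.35,0.0,-0.0,0.0,0],[0.0,-0.0,-3.35,0.0,-0.0,0.0,0],[0.0,-0.0,-3.35,0.0,-0.0,0.0,0],[-3.19,-1.54,0.33,0.0,0.0,0.015,0],[-3.21,-1.5,0.33,0.0,0.0,0.015,0]]
[[-3.23,-1.45,0.33,0.0,0.0,0.015,0],[-3.25,-1.4,0.33,0.0,0.0,0.015,0],[-3.27,-1.35,0.33,0.0,0.0,0.015,0],[-3.29,-1.31,0.33,0.0,0.0,0.015,0],[0.0,0.0,1.25,0.0,0.0,0.0,0]]
[[0.0,0.0,1.25,0.0,0.0,0.0,0],[0.0,0.0,1.25,0.0,0.0,0.0,0],[0.0,0.0,1.25,0.0,0.0,0.0,0]]
```

Emit:
{"api": "drive_tool", "payload": {
  "plan": [
    [0,0,-3.35,0,0,0,0],
    [0,0,-3.35,0,0,0,0],
    [0,0,-3.35,0,0,0,0],
    [-3.19,-1.54,0.33,0,0,0.015,0],
    [-3.21,-1.5,0.33,0,0,0.015,0]
  ]
}}

```text
time: 12.22
tool_pos: [0.5465, 0.2937, 0.0926]
tool_rot: [0.0, 0.613, 0.79, 0.0]
wrist_force: [-0.6, 0.6, -1.9]
opening: 0.0547
finger_force: 43.3
```

Emit:
{"api": "drive_tool", "payload": {
  "plan": [
    [-3.23,-1.45,0.33,0,0,0.015,0],
    [-3.25,-1.4,0.33,0,0,0.015,0],
    [-3.27,-1.35,0.33,0,0,0.015,0],
    [-3.29,-1.31,0.33,0,0,0.015,0],
    [0,0,0,0,0,0,0]
  ]
}}

```text
time: 12.85
tool_pos: [0.5214, 0.1526, 0.0791]
tool_rot: [-0.0, 0.638, 0.77, -0.001]
wrist_force: [-0.2, 1.0, -1.4]
opening: 0.0541
finger_force: 43.3
```

Emit:
{"api": "drive_tool", "payload": {
  "plan": [
    [0,0,1.25,0,0,0,0],
    [0,0,1.25,0,0,0,0],
    [0,0,1.25,0,0,0,0],
    [0,0,1.25,0,0,0,0],
    [0,0,0,0,0,0,0]
  ]
}}

```text
time: 13.48
tool_pos: [0.5219, 0.1548, 0.0282]
tool_rot: [-0.0, 0.637, 0.771, -0.001]
wrist_force: [-0.2, -1.3, -1.0]
opening: 0.0541
finger_force: 43.3
```

```bash
python3 - <<'E'
from h import *
where(); T=tool(); f=robot.grab_frame("wrist"); np.savez("w7.npz",T=T,**f)
for nm,p in dict(crooktop=(.535,.091,.081),stem=(.535,.091,.03)).items(): print(nm,proj(f,np.array(p),T))
plan([(.535-.191*.03,.091+.982*.03,.030),101,0,3])
E
```

```text
t 13.47 p [0.5219 0.1548 0.0282] yaw 100.91 tilt 0.09 F [-0.2 -1.3 -1. ] open 0.0541 ff 43.3
crooktop [320.6503365  542.85690753]
stem [320.13928138 428.22085576]
[[-1.17,0.02,-0.04,-0.0,0.0,-0.001,0],[-1.17,0.02,-0.04,-0.0,0.0,-0.001,0],[-1.17,0.02,-0.04,-0.0,0.0,-0.001,0]]
```

Emit:
{"api": "drive_tool", "payload": {
  "plan": [
    [0,0,-0.2,0,0,0,0],
    [-1.0,0,0,0,0,0,0],
    [-1.0,0,0,0,0,0,0],
    [-0.7,0,0,0,0,0,0],
    [-0.5,0,0,0,0,0,0]
  ]
}}

```text
time: 14.15
tool_pos: [0.5285, 0.1225, 0.0314]
tool_rot: [-0.0, 0.637, 0.771, 0.0]
wrist_force: [0.2, 0.1, -1.9]
opening: 0.0542
finger_force: 43.3
```

Emit:
{"api": "drive_tool", "payload": {
  "plan": [
    [-0.5,0,0,0,0,0,0],
    [-0.4,0,0,0,0,0,0],
    [-0.4,0,0,0,0,0,0],
    [-0.3,0,0,0,0,0,0],
    [0,0,0,0,0,0,0]
  ]
}}

```text
time: 14.78
tool_pos: [0.5314, 0.1074, 0.0313]
tool_rot: [-0.0, 0.637, 0.771, 0.0]
wrist_force: [-0.3, 0.9, -2.4]
opening: 0.054
finger_force: 43.3
```

Emit:
{"api": "drive_tool", "payload": {
  "plan": [
    [-0.3,0,0,0,0,0,0],
    [-0.3,0,0,0,0,0,0],
    [-0.2,0,0,0,0,0,0],
    [0,0,0,0,0,0,0]
  ]
}}

```text
time: 15.28
tool_pos: [0.533, 0.0995, 0.0313]
tool_rot: [-0.0, 0.637, 0.771, 0.0]
wrist_force: [-0.3, -1.0, -2.1]
opening: 0.0535
finger_force: 43.3
```

```bash
python3 - <<'E'
from h import *
where(); T=tool(); p=T[:2,3]-[.535,.091]; print("rem",p@[-.191,.982],"lat",p@[.982,.191])
E
```

```text
t 15.28 p [0.533  0.0995 0.0313] yaw 100.87 tilt 0.01 F [-0.3 -1.  -2.1] open 0.0535 ff 43.3
rem 0.008758605696164747 lat -0.0003483507891010602
```

Emit:
{"api": "drive_tool", "payload": {
  "plan": [
    [-0.2,0,0.05,0,0,0,0],
    [-0.2,0,0.05,0,0,0,0],
    [-0.2,0,0,0,0,0,0],
    [0,0,0,0,0,0,0]
  ]
}}

```text
time: 15.78
tool_pos: [0.534, 0.0937, 0.0303]
tool_rot: [-0.0, 0.637, 0.771, 0.0]
wrist_force: [0.3, 0.8, -1.7]
opening: 0.0542
finger_force: 43.3
```

Emit:
{"api": "drive_tool", "payload": {
  "plan": [
    [-0.1,0,0,0,0,0,0],
    [-0.1,0,0,0,0,0,0],
    [0,0,0,0,0,0,0]
  ]
}}

```text
time: 16.15
tool_pos: [0.5344, 0.092, 0.0303]
tool_rot: [-0.0, 0.637, 0.771, 0.0]
wrist_force: [-0.3, 3.9, -1.0]
opening: 0.0543
finger_force: 43.3
```

Emit:
{"api": "drive_tool", "payload": {
  "plan": [
    [-0.1,0,0,0,0,0,0],
    [-0.1,0,0,0,0,0,0],
    [0,0,0,0,0,0,0]
  ]
}}

```text
time: 16.52
tool_pos: [0.5349, 0.0898, 0.0303]
tool_rot: [0.0, 0.637, 0.771, 0.0]
wrist_force: [-0.1, 2.5, -1.0]
opening: 0.0544
finger_force: 43.3
```

Emit:
{"api": "drive_tool", "payload": {
  "plan": [
    [-0.1,0,0,0,0,0,0],
    [-0.1,0,0,0,0,0,0],
    [0,0,0,0,0,0,0]
  ]
}}

```text
time: 16.9
tool_pos: [0.5352, 0.0883, 0.0305]
tool_rot: [-0.0, 0.637, 0.771, 0.0]
wrist_force: [-0.5, 6.3, -0.6]
opening: 0.0539
finger_force: 43.5
```

Emit:
{"api": "drive_tool", "payload": {
  "plan": [
    [-0.1,0,0,0,0,0,0],
    [0,0,0,0,0,0,0]
  ]
}}

```text
time: 17.15
tool_pos: [0.5352, 0.0881, 0.0306]
tool_rot: [-0.001, 0.637, 0.771, 0.001]
wrist_force: [-2.0, 9.3, 0.8]
opening: 0.0539
finger_force: 43.5
```

Emit:
{"api": "drive_tool", "payload": {
  "plan": [
    [0.1,0,0.1,0,0,0,0],
    [0,0,0.1,0,0,0,0],
    [0,0,0.05,0,0,0,0],
    [0,0,0,0,0,0,0]
  ]
}}

```text
time: 17.65
tool_pos: [0.5355, 0.0885, 0.0281]
tool_rot: [-0.0, 0.637, 0.771, 0.001]
wrist_force: [-1.7, 6.3, 2.2]
opening: 0.0545
finger_force: 43.6
```

```bash
python3 - <<'E'
from h import *
where()
E
```

```text
t 17.65 p [0.5355 0.0885 0.0281] yaw 100.91 tilt 0.08 F [-1.7  6.3  2.2] open 0.0545 ff 43.6
```

Emit:
{"api": "drive_tool", "payload": {
  "plan": [
    [0,0,0,0,0,0,-0.4],
    [0,0,0,0,0,0,-0.5],
    [0,0,0,0,0,0,-0.5],
    [0,0,0,0,0,0,-0.5]
  ]
}}

```text
time: 18.15
tool_pos: [0.5352, 0.0877, 0.0278]
tool_rot: [0.0, 0.637, 0.771, -0.0]
wrist_force: [0.5, -0.8, -0.1]
opening: 0.0642
finger_force: 0.0
```

Emit:
{"api": "drive_tool", "payload": {
  "plan": [
    [0,0,-1,0,0,0,-0.5],
    [0,0,-3,0,0,0,-0.5],
    [0,0,-4,0,0,0,-0.5],
    [0,0,-4,0,0,0,-0.5],
    [0,0,0,0,0,0,-0.5]
  ]
}}

```text
time: 18.77
tool_pos: [0.5372, 0.0882, 0.1516]
tool_rot: [0.002, 0.637, 0.771, 0.002]
wrist_force: [-0.6, -0.4, 0.1]
opening: 0.0642
finger_force: 0.0
```

```bash
python3 - <<'E'
from h import *
where(); T=tool(); f=robot.grab_frame("wrist"); np.savez("w8.npz",T=T,**f)
H=np.array([.5355,.0885,0])
for z in (.0285,.0425,.081): print(z,proj(f,H+[0,0,z],T).round(1), proj(f,H+[.0128,.0025,z],T).round(1), proj(f,H+[-.0128,-.0025,z],T).round(1))
u,v=proj(f,H+[0,0,.081],T).astype(int); g=cv2.cvtColor(f["frame"],cv2.COLOR_RGB2GRAY)
print(g[v-40:v+41:5,u-60:u+61:5])
E
```

```text
t 18.77 p [0.5372 0.0882 0.1516] yaw 100.89 tilt 0.36 F [-0.6 -0.4  0.1] open 0.0642 ff 0.0
0.0285 [315.4 228.1] [332.4 228.1] [298.3 228.2]
0.0425 [315.4 233.7] [333.3 233.6] [297.4 233.8]
0.081 [315.3 252.3] [336.1 252.2] [294.5 252.4]
[[171 233 113 111 112 110 103 112 110 113 113 112 110 112 114 114 111 112
  101 108 109 106 108 139  49]
 [144 244 113 125 207 118 112 111 111 113 114 112 110 112 112 113 112 113
  114 104 108 106 110 131  39]
 [ 92 242 222 221 222 133 113 112 111 111 113 111 109 111 113 114 111 115
  112 112 107 107 108 118  31]
 [ 94 241 225 219 221 130 112 111 111 111 114 112 110 111 112 113 110 113
  113 116 109 107 107 123  28]
 [ 51 242 224 217 220 220 179 220 212 114 113 106 101  98 100  94 108 113
  117 115 107 107 108 175  49]
 [ 48 243 221 218 219 221 222 221 219 144 114 143 106 107 105  95 108 114
  113 114 108 116 157 224  48]
 [ 42 242 216 218 219 216 220 221 160 107 197 121 115 108 102 100 104 114
  114 114 210 208 206 241  40]
 [ 42 242 229 219 219 204 220 219 138  99 145 133 112 109 108 105 170 170
  136 140 210 209 203 244  42]
 [ 42 241 243 215 217 
[... 223 characters left out ...]
14 200 206 187 166 203 218 221 211 203
  213 209 204 242 242 241  40]
 [ 42 231 242 242 244 227 213 212 213 204 215 215 216 222 222 209 207 217
  211 208 242 243 242 240  40]
 [ 41 229 242 242 244 244 240 209 214 213 212 213 214 220 219 212 210 214
  227 242 243 243 242 240  41]
 [ 40 193 242 242 244 244 245 244 238 219 210 214 212 220 218 213 231 242
  243 243 243 243 243 239  41]
 [ 41 206 242 242 244 244 246 243 245 244 243 243 243 242 243 245 245 243
  243 243 242 243 242 230  39]
 [ 41 145 242 241 244 244 246 244 244 245 243 243 244 243 244 245 244 243
  243 243 243 243 242 225  39]
 [ 40 170 242 242 244 244 246 243 244 244 243 244 244 243 244 245 245 243
  243 243 242 243 243 219  40]]
```

```bash
python3 - <<'E'
from h import *
for n,(u0,v0,u1,v1) in dict(w3=(250,170,380,275),w4=(250,195,380,300),w8=(275,215,355,275)).items():
    f=dict(np.load(n+".npz")); T=f["T"]; k=4 if n=="w8" else 3
    g=cv2.resize(cv2.cvtColor(f["frame"],cv2.COLOR_RGB2GRAY)[v0:v1,u0:u1],None,fx=k,fy=k,interpolation=2)
    L=cv2.HoughLinesP(cv2.Canny(g,15,45),1,np.pi/180,30,minLineLength=12*k,maxLineGap=6)
    print(n)
    for l in ([] if L is None else sorted(L[:,0],key=lambda l:-np.hypot(l[2]-l[0],l[3]-l[1]))[:9]):
        a=plane(f,u0+l[0]/k,v0+l[1]/k,.081,T);b=plane(f,u0+l[2]/k,v0+l[3]/k,.081,T); d=b-a
        print((u0+l[0]/k).round(),(v0+l[1]/k).round(),(u0+l[2]/k).round(),(v0+l[3]/k).round(),"len",(np.linalg.norm(d)*1e3).round(1),"ang",(np.degrees(np.arctan2(d[1],d[0]))%180).round(1),"mid",((a+b)/2)[:2].round(4))
E
```

```text
w3
w4
w8
334.0 247.0 350.0 248.0 len 9.4 ang 8.8 mid [0.5513 0.0949]
338.0 248.0 351.0 248.0 len 8.0 ang 10.8 mid [0.5532 0.0946]
294.0 254.0 294.0 242.0 len 8.0 ang 99.7 mid [0.5222 0.089 ]
```

```bash
python3 - <<'E'
from h import *
for n,(u0,v0,u1,v1) in dict(w3=(250,170,380,275),w4=(250,195,380,300),w8=(275,215,355,275)).items():
    f=dict(np.load(n+".npz")); T=f["T"]; k=4 if n=="w8" else 3
    g=cv2.cvtColor(f["frame"],cv2.COLOR_RGB2GRAY)[v0:v1,u0:u1]
    g=cv2.resize(cv2.createCLAHE(6,(2,2)).apply(g),None,fx=k,fy=k,interpolation=1); g=cv2.GaussianBlur(g,(5,5),0)
    L=cv2.HoughLinesP(cv2.Canny(g,25,60),1,np.pi/180,25,minLineLength=10*k,maxLineGap=8)
    print(n)
    for l in ([] if L is None else sorted(L[:,0],key=lambda l:-np.hypot(l[2]-l[0],l[3]-l[1]))[:10]):
        a=plane(f,u0+l[0]/k,v0+l[1]/k,.081,T);b=plane(f,u0+l[2]/k,v0+l[3]/k,.081,T); d=b-a
        print((u0+l[0]/k).round(),(v0+l[1]/k).round(),(u0+l[2]/k).round(),(v0+l[3]/k).round(),"len",(np.linalg.norm(d)*1e3).round(1),"ang",(np.degrees(np.arctan2(d[1],d[0]))%180).round(1),"mid",((a+b)/2)[:2].round(4))
E
```

```text
w3
298.0 172.0 303.0 216.0 len 10.3 ang 106.9 mid [0.5296 0.0993]
281.0 236.0 285.0 263.0 len 6.8 ang 108.7 mid [0.5279 0.0854]
328.0 191.0 350.0 188.0 len 5.1 ang 18.8 mid [0.5379 0.1021]
278.0 224.0 282.0 245.0 len 5.2 ang 108.7 mid [0.5267 0.089 ]
315.0 262.0 336.0 257.0 len 5.1 ang 25.6 mid [0.5383 0.0848]
281.0 228.0 285.0 248.0 len 5.0 ang 111.0 mid [0.5274 0.0883]
301.0 175.0 303.0 195.0 len 4.5 ang 105.9 mid [0.5296 0.1015]
316.0 217.0 336.0 212.0 len 4.6 ang 25.0 mid [0.5362 0.0958]
300.0 234.0 303.0 251.0 len 4.3 ang 109.7 mid [0.532 0.088]
364.0 214.0 366.0 231.0 len 4.1 ang 110.8 mid [0.5454 0.0957]
w4
279.0 264.0 284.0 288.0 len 6.4 ang 109.3 mid [0.5263 0.0914]
268.0 272.0 273.0 292.0 len 5.5 ang 112.4 mid [0.5239 0.0893]
282.0 265.0 285.0 285.0 len 5.3 ang 108.9 mid [0.5267 0.0919]
265.0 257.0 268.0 274.0 len 4.4 ang 110.0 mid [0.5223 0.0935]
318.0 256.0 334.0 252.0 len 4.0 ang 25.7 mid [0.5358 0.0991]
362.0 254.0 364.0 270.0 len 4.3 ang 109.7 mid [0.5449 0.0988]
303.0 236.0 303.0 221.0 len 3.7 ang 99.1 mid [0.5293 0.1043]
301.0 299.0 316.0 299.0 len 3.8 ang 12.4 mid [0.5339 0.0866]
338.0 222.0 351.0 219.0 len 3.1 ang 24.2 mid [0.5383 0.108 ]
299.0 266.0 302.0 279.0 len 3.5 ang 110.8 mid [0.5307 0.0932]
w8
312.0 264.0 328.0 261.0 len 9.8 ang 24.9 mid [0.5398 0.0821]
278.0 265.0 290.0 273.0 len 9.2 ang 152.3 mid [0.5179 0.0737]
293.0 245.0 296.0 259.0 len 9.3 ang 108.5 mid [0.5226 0.0861]
277.0 243.0 282.0 254.0 len 7.7 ang 121.8 mid [0.5128 0.0868]
319.0 231.0 330.0 230.0 len 6.7 ang 17.7 mid [0.5383 0.1037]
302.0 248.0 312.0 248.0 len 6.2 ang 9.3 mid [0.53   0.0906]
```

```bash
python3 - <<'E'
from h import *
plan([(.535,.0895,.10),112,-.1,3],[(.535,.0895,.048),112,-.1,4])
E
```

```text
[[0.06,-0.03,1.66,0.001,0.0,-0.065,-0.1],[0.06,-0.03,1.66,0.001,0.0,-0.065,-0.1],[0.06,-0.02,1.66,0.001,0.0,-0.065,-0.1],[0.0,0.0,1.3,0.0,0.0,0.0,-0.1],[0.0,0.0,1.3,0.0,0.0,0.0,-0.1]]
[[0.0,0.0,1.3,0.0,0.0,0.0,-0.1],[0.0,0.0,1.3,0.0,0.0,0.0,-0.1]]
```

Emit:
{"api": "drive_tool", "payload": {
  "plan": [
    [0.06,-0.03,1.66,0.001,0,-0.065,-0.1],
    [0.06,-0.03,1.66,0.001,0,-0.065,-0.1],
    [0.06,-0.02,1.66,0.001,0,-0.065,-0.1],
    [0,0,0,0,0,0,-0.1],
    [0,0,1.3,0,0,0,-0.1]
  ]
}}

```text
time: 19.45
tool_pos: [0.5345, 0.0895, 0.0854]
tool_rot: [-0.0, 0.559, 0.829, -0.001]
wrist_force: [0.1, 0.6, -0.2]
opening: 0.0471
finger_force: 0.0
```

Emit:
{"api": "drive_tool", "payload": {
  "plan": [
    [0,0,1.3,0,0,0,-0.1],
    [0,0,1.3,0,0,0,-0.1],
    [0,0,1.3,0,0,0,-0.1],
    [0,0,0,0,0,0,-0.1]
  ]
}}

```text
time: 19.95
tool_pos: [0.5329, 0.0892, 0.0448]
tool_rot: [-0.002, 0.559, 0.829, -0.002]
wrist_force: [0.3, 0.2, 0.2]
opening: 0.0468
finger_force: 0.0
```

Emit:
{"api": "drive_tool", "payload": {
  "plan": [
    [0,0,0,0,0,0,0.5],
    [0,0,0,0,0,0,0.8],
    [0,0,0,0,0,0,0.8],
    [0,0,0,0,0,0,0.8],
    [0,0,0,0,0,0,0.8]
  ],
  "grip_force": 50
}}

```text
time: 20.58
tool_pos: [0.5343, 0.0896, 0.0467]
tool_rot: [-0.001, 0.559, 0.829, -0.001]
wrist_force: [-1.1, 1.3, 5.5]
opening: 0.025
finger_force: 49.9
```

```bash
python3 - <<'E'
from h import *
where(); print(robot.get_state()["ft_torque"].round(2)); T=tool(); f=robot.grab_frame("wrist"); np.savez("w9.npz",T=T,**f)
for n,(u0,v0,u1,v1) in dict(w9=(230,200,420,420)).items():
    k=2
    g=cv2.cvtColor(f["frame"],cv2.COLOR_RGB2GRAY)[v0:v1,u0:u1]
    g=cv2.resize(cv2.createCLAHE(6,(2,2)).apply(g),None,fx=k,fy=k,interpolation=1); g=cv2.GaussianBlur(g,(5,5),0)
    L=cv2.HoughLinesP(cv2.Canny(g,25,60),1,np.pi/180,25,minLineLength=10*k,maxLineGap=8)
    for l in sorted(L[:,0],key=lambda l:-np.hypot(l[2]-l[0],l[3]-l[1]))[:10]:
        a=plane(f,u0+l[0]/k,v0+l[1]/k,.081,T);b=plane(f,u0+l[2]/k,v0+l[3]/k,.081,T); d=b-a
        print((u0+l[0]/k).round(),(v0+l[1]/k).round(),(u0+l[2]/k).round(),(v0+l[3]/k).round(),"ang",(np.degrees(np.arctan2(d[1],d[0]))%180).round(1))
E
```

```text
t 20.57 p [0.5343 0.0896 0.0467] yaw 112.06 tilt 0.09 F [-1.1  1.3  5.5] open 0.025 ff 49.9
[0.29 0.   0.06]
230.0 269.0 238.0 200.0 ang 101.7
244.0 339.0 262.0 288.0 ang 92.3
406.0 300.0 419.0 253.0 ang 101.8
276.0 337.0 284.0 290.0 ang 100.7
352.0 295.0 359.0 336.0 ang 123.1
348.0 307.0 353.0 344.0 ang 120.4
366.0 302.0 375.0 338.0 ang 126.3
280.0 326.0 286.0 290.0 ang 101.3
262.0 336.0 270.0 302.0 ang 97.8
332.0 244.0 354.0 218.0 ang 75.2
```

Emit:
{"api": "drive_tool", "payload": {
  "plan": [
    [0,0,-0.2,0,0,0,0.8],
    [0,0,-0.4,0,0,0,0.8],
    [0,0,-0.4,0,0,0,0.8],
    [0,0,-0.2,0,0,0,0.8],
    [0,0,0,0,0,0,0.8]
  ]
}}

```text
time: 21.25
tool_pos: [0.5337, 0.0892, 0.0581]
tool_rot: [-0.001, 0.559, 0.829, -0.001]
wrist_force: [0.7, 0.0, -6.4]
opening: 0.0248
finger_force: 49.4
```

```bash
python3 - <<'E'
from h import *
where(); print(robot.get_state()["ft_torque"].round(2))
s=robot.grab_frame("side"); np.savez("side3.npz",**s)
plan([(.5343,.0896,.118),112,.8,7],[(.5709,-.155,.118),87,.8,18])
E
```

```text
t 21.25 p [0.5337 0.0892 0.0581] yaw 112.05 tilt 0.19 F [ 0.7  0.  -6.4] open 0.0248 ff 49.4
[ 0.04 -0.   -0.  ]
[[0.0,0.01,-0.86,-0.0,-0.0,0.0,0.8],[0.0,0.01,-0.86,-0.0,-0.0,0.0,0.8],[0.0,0.01,-0.86,-0.0,-0.0,0.0,0.8],[0.0,0.01,-0.86,-0.0,-0.0,0.0,0.8],[0.0,0.01,-0.86,-0.0,-0.0,0.0,0.8]]
[[0.0,0.01,-0.86,-0.0,-0.0,0.0,0.8],[0.0,0.01,-0.86,-0.0,-0.0,0.0,0.8],[-1.34,-0.32,0.0,0.0,0.0,0.024,0.8],[-1.34,-0.29,0.0,0.0,0.0,0.024,0.8],[-1.35,-0.26,0.0,0.0,0.0,0.024,0.8]]
[[-1.36,-0.22,0.0,0.0,0.0,0.024,0.8],[-1.36,-0.19,0.0,0.0,0.0,0.024,0.8],[-1.37,-0.16,0.0,0.0,0.0,0.024,0.8],[-1.37,-0.12,0.0,0.0,0.0,0.024,0.8],[-1.37,-0.09,0.0,0.0,0.0,0.024,0.8]]
[[-1.37,-0.06,0.0,0.0,0.0,0.024,0.8],[-1.37,-0.02,0.0,0.0,0.0,0.024,0.8],[-1.37,0.01,0.0,0.0,0.0,0.024,0.8],[-1.37,0.04,0.0,0.0,0.0,0.024,0.8],[-1.37,0.08,0.0,0.0,0.0,0.024,0.8]]
[[-1.37,0.11,0.0,0.0,0.0,0.024,0.8],[-1.37,0.14,0.0,0.0,0.0,0.024,0.8],[-1.36,0.18,0.0,0.0,0.0,0.024,0.8],[-1.36,0.21,0.0,0.0,0.0,0.024,0.8],[-1.35,0.24,0.0,0.0,0.0,0.024,0.8]]
```

Emit:
{"api": "drive_tool", "payload": {
  "plan": [
    [0,0,-0.4,0,0,0,0.8],
    [0,0,-0.9,0,0,0,0.8],
    [0,0,-1.1,0,0,0,0.8],
    [0,0,-1.2,0,0,0,0.8],
    [0,0,-1.1,0,0,0,0.8]
  ]
}}

```text
time: 21.92
tool_pos: [0.5342, 0.0895, 0.1062]
tool_rot: [-0.001, 0.559, 0.829, -0.001]
wrist_force: [0.0, 0.6, -7.4]
opening: 0.0247
finger_force: 49.6
```

Emit:
{"api": "drive_tool", "payload": {
  "plan": [
    [0,0,-0.9,0,0,0,0.8],
    [0,0,-0.4,0,0,0,0.8],
    [-0.4,-0.1,0,0,0,0.01,0.8],
    [-0.94,-0.22,0,0,0,0.014,0.8],
    [-1.34,-0.32,0,0,0,0.024,0.8]
  ]
}}

```text
time: 22.55
tool_pos: [0.5375, 0.0614, 0.1176]
tool_rot: [-0.001, 0.579, 0.815, -0.001]
wrist_force: [-0.4, -0.3, -7.2]
opening: 0.0247
finger_force: 49.6
```

Emit:
{"api": "drive_tool", "payload": {
  "plan": [
    [-1.35,-0.27,0,0,0,0.024,0.8],
    [-1.35,-0.26,0,0,0,0.024,0.8],
    [-1.36,-0.22,0,0,0,0.024,0.8],
    [-1.36,-0.19,0,0,0,0.024,0.8],
    [-1.37,-0.16,0,0,0,0.024,0.8]
  ]
}}

```text
time: 23.18
tool_pos: [0.5466, -0.0071, 0.1181]
tool_rot: [-0.001, 0.627, 0.779, -0.001]
wrist_force: [0.8, 0.1, -7.4]
opening: 0.0251
finger_force: 49.6
```

Emit:
{"api": "drive_tool", "payload": {
  "plan": [
    [-1.37,-0.12,0,0,0,0.024,0.8],
    [-1.37,-0.09,0,0,0,0.024,0.8],
    [-1.37,-0.06,0,0,0,0.024,0.8],
    [-1.37,-0.02,0,0,0,0.024,0.8],
    [-1.37,0.01,0,0,0,0.024,0.8]
  ]
}}

```text
time: 23.8
tool_pos: [0.5554, -0.075, 0.1181]
tool_rot: [-0.001, 0.673, 0.74, -0.001]
wrist_force: [0.2, 0.6, -8.0]
opening: 0.0248
finger_force: 49.6
```

Emit:
{"api": "drive_tool", "payload": {
  "plan": [
    [-1.37,0.04,0,0,0,0.024,0.8],
    [-1.37,0.08,0,0,0,0.024,0.8],
    [-1.37,0.11,0,0,0,0.024,0.8],
    [-1.0,0.14,0,0,0,0.024,0.8],
    [-0.6,0.1,0,0,0,0.024,0.8]
  ]
}}

```text
time: 24.42
tool_pos: [0.5633, -0.1316, 0.118]
tool_rot: [-0.001, 0.716, 0.698, -0.001]
wrist_force: [0.1, -0.2, -7.3]
opening: 0.0248
finger_force: 49.6
```

Emit:
{"api": "drive_tool", "payload": {
  "plan": [
    [0,0,0,0,0,0,0.8],
    [0,0,0,0,0,0,0.8]
  ]
}}

```text
time: 24.68
tool_pos: [0.5631, -0.1306, 0.1181]
tool_rot: [-0.001, 0.715, 0.699, -0.001]
wrist_force: [0.0, 0.7, -6.9]
opening: 0.0249
finger_force: 49.6
```

```bash
python3 - <<'E'
from h import *
where(); T=tool(); print(robot.get_state()["ft_torque"].round(2))
w=robot.grab_frame("wrist"); np.savez("w10.npz",T=T,**w); s=robot.grab_frame("side"); np.savez("side4.npz",**s); t=robot.grab_frame("top"); np.savez("top4.npz",**t)
for nm,p in dict(tip=(.5684,-.1999,.135),crook=(T[0,3],T[1,3],.139)).items(): print(nm,[proj(f,np.array(p),T).round(1).tolist() for f in (w,s,t)])
plan([(.5709,-.165,.118),87,.8,2],[(.5665,-.235,.118),87,.8,10])
E
```

```text
t 24.68 p [ 0.5631 -0.1306  0.1181] yaw 88.71 tilt 0.18 F [ 0.   0.7 -6.9] open 0.0249 ff 49.6
[ 0.05  0.01 -0.01]
tip [[333.6, 461.9], [328.1, 179.5], [419.6, 220.2]]
crook [[318.8, 336.4], [327.9, 191.9], [384.8, 222.9]]
[[-1.71,0.43,0.01,-0.001,0.0,0.015,0.8],[-1.71,0.45,0.01,-0.001,0.0,0.015,0.8],[-0.7,-0.01,0.0,0.0,0.0,0.0,0.8],[-0.7,-0.01,0.0,0.0,0.0,0.0,0.8],[-0.7,-0.01,0.0,0.0,0.0,0.0,0.8]]
[[-0.7,-0.01,0.0,0.0,0.0,0.0,0.8],[-0.7,-0.01,0.0,0.0,0.0,0.0,0.8],[-0.7,-0.01,0.0,0.0,0.0,0.0,0.8],[-0.7,-0.01,0.0,0.0,0.0,0.0,0.8],[-0.7,-0.01,0.0,0.0,0.0,0.0,0.8]]
[[-0.7,-0.01,0.0,0.0,0.0,0.0,0.8],[-0.7,-0.01,0.0,0.0,0.0,0.0,0.8]]
```

```bash
python3 - <<'E'
from h import *
f=dict(np.load("top0.npz")); g=cv2.cvtColor(f["frame"],cv2.COLOR_RGB2GRAY)
for c in (412,417,421,425,430,434,440,448): print(c,g[212:230,c])
s=dict(np.load("side0.npz")); h=cv2.cvtColor(s["frame"],cv2.COLOR_RGB2GRAY)
for r in (166,169,172,175,178,180,182): print(r,h[r,320:342])
for n in (.005,.03,.06,.09):
    p=np.array([.5684-.055*n,-.1999-.998*n,.135]); print(n,proj(f,p),proj(s,p))
E
```

```text
412 [119 120 121 120 119 115  97  73  72  92 112 117 120 122 124 127 129 131]
417 [120 119 119 119 119 115  96  73  72  95 112 116 119 124 123 128 130 132]
421 [119 118 119 118 117 103  96  98 101  97 101 111 115 121 125 127 129 131]
425 [122 122 121 120 120 118 106 103 107 101 105 114 120 119 124 127 132 133]
430 [122 121 122 121 116 114 107 103 110 111 113 119 121 123 125 129 128 130]
434 [121 123 121 121 118 115 112 108 110 111 107 113 121 124 124 128 132 134]
440 [ 59  59  60  55  48  43  48  79 103 105  87  60  46  42  45  56  59  60]
448 [ 46  52  56  55  46  36  33  52  84 103 103  77  56  51  52  52  54  58]
166 [151 148 149 148 151 145 146 150 155 133 102 116 124  88  71  74  88 114
 145 153 147 148]
169 [149 150 147 148 147 147 145 149 148 144 126 123  92  65  65  58 111 143
 151 146 145 147]
172 [147 147 145 149 146 144 146 148 144 133 127  94  61  67  67  62 112 146
 150 148 148 147]
175 [145 145 144 148 147 145 147 142 127 123 110  89  71  70  66  64  87 137
 154 146 144 144]
178 [144 142 141 143 143 147 128  98 107 106 116  99  67  65  71  63  89 135
 147 143 145 144]
180 [126 127 128 126 128 132 118  93  75  88 128 103  64  67  68  65  83 130
 145 142 145 145]
182 [127 125 128 130 130 128 130 128 129 131 138 103  66  65  70  61  81 133
 145 145 144 145]
0.005 [422.17011267 220.27690305] [328.37019281 178.51548456]
0.03 [434.80479848 220.90860424] [329.70812748 173.88221088]
0.06 [449.94479242 221.66556427] [331.26076044 168.50543608]
0.09 [465.06124303 222.42134719] [332.75858218 163.31847276]
```

```bash
python3 - <<'E'
from h import *
plan([(.5705,-.165,.118),87,.8,4],[(.567,-.235,.118),87,.8,8])
E
```

```text
[[-0.86,0.2,0.0,-0.001,0.0,0.008,0.8],[-0.86,0.21,0.0,-0.001,0.0,0.008,0.8],[-0.85,0.22,0.0,-0.001,0.0,0.008,0.8],[-0.85,0.22,0.0,-0.001,0.0,0.008,0.8],[-0.88,0.0,0.0,0.0,0.0,0.0,0.8]]
[[-0.88,0.0,0.0,0.0,0.0,0.0,0.8],[-0.88,0.0,0.0,0.0,0.0,0.0,0.8],[-0.88,0.0,0.0,0.0,0.0,0.0,0.8],[-0.88,0.0,0.0,0.0,0.0,0.0,0.8],[-0.88,0.0,0.0,0.0,0.0,0.0,0.8]]
[[-0.88,0.0,0.0,0.0,0.0,0.0,0.8],[-0.88,0.0,0.0,0.0,0.0,0.0,0.8]]
```

Emit:
{"api": "drive_tool", "payload": {
  "plan": [
    [-0.5,0.2,0,0,0,0.008,0.8],
    [-0.9,0.22,0,0,0,0.008,0.8],
    [-0.9,0.22,0,0,0,0.008,0.8],
    [-0.8,0.21,0,0,0,0.008,0.8],
    [-0.6,0,0,0,0,0,0.8]
  ]
}}

```text
time: 25.45
tool_pos: [0.5704, -0.169, 0.118]
tool_rot: [-0.001, 0.727, 0.687, -0.001]
wrist_force: [1.2, -0.5, -7.3]
opening: 0.0249
finger_force: 49.6
```

Emit:
{"api": "drive_tool", "payload": {
  "plan": [
    [-0.6,0,0,0,0,0,0.8],
    [-0.6,0,0,0,0,0,0.8],
    [-0.6,0,0,0,0,0,0.8],
    [-0.6,0,0,0,0,0,0.8],
    [0,0,0,0,0,0,0.8]
  ]
}}

```text
time: 26.08
tool_pos: [0.5689, -0.1926, 0.1181]
tool_rot: [-0.001, 0.726, 0.687, -0.001]
wrist_force: [-0.1, 0.3, -8.1]
opening: 0.0251
finger_force: 49.6
```

```bash
python3 - <<'E'
from h import *
where(); T=tool(); print(robot.get_state()["ft_torque"].round(2)); print((T[:3,:3].T@(np.array([.567,-.235,.118])-T[:3,3])).round(4))
E
```

```text
t 26.07 p [ 0.5689 -0.1926  0.1181] yaw 86.82 tilt 0.17 F [-0.1  0.3 -8.1] open 0.0251 ff 49.6
[0.03 0.04 0.05]
[-0.0424  0.0004  0.0002]
```

No contact so far; inserting the rest of the way.

Emit:
{"api": "drive_tool", "payload": {
  "plan": [
    [-0.4,0,0,0,0,0,0.8],
    [-0.6,0,0,0,0,0,0.8],
    [-0.6,0,0,0,0,0,0.8],
    [-0.6,0,0,0,0,0,0.8],
    [0,0,0,0,0,0,0.8]
  ]
}}

```text
time: 26.7
tool_pos: [0.5677, -0.2147, 0.1181]
tool_rot: [-0.001, 0.727, 0.687, -0.001]
wrist_force: [0.3, 0.1, -7.9]
opening: 0.0251
finger_force: 49.6
```

Emit:
{"api": "drive_tool", "payload": {
  "plan": [
    [-0.4,0,0,0,0,0,0.8],
    [-0.6,0.02,0,0,0,0,0.8],
    [-0.6,0.02,0,0,0,0,0.8],
    [-0.4,0,0,0,0,0,0.8],
    [0,0,0,0,0,0,0.8]
  ]
}}

```text
time: 27.32
tool_pos: [0.567, -0.2345, 0.1181]
tool_rot: [-0.001, 0.726, 0.687, -0.001]
wrist_force: [-0.5, -0.8, -7.4]
opening: 0.0248
finger_force: 49.6
```

Emit:
{"api": "drive_tool", "payload": {
  "plan": [
    [0,0,0.3,0,0,0,0.8],
    [0,0,0.3,0,0,0,0.8],
    [0,0,0.1,0,0,0,0.8],
    [0,0,0,0,0,0,0.8]
  ]
}}

```text
time: 27.82
tool_pos: [0.5669, -0.234, 0.111]
tool_rot: [-0.001, 0.726, 0.687, -0.001]
wrist_force: [0.9, -0.1, -6.9]
opening: 0.0245
finger_force: 49.6
```

```bash
python3 - <<'E'
from h import *
where(); T=tool(); print(robot.get_state()["ft_torque"].round(2))
E
```

```text
t 27.82 p [ 0.5669 -0.234   0.111 ] yaw 86.86 tilt 0.18 F [ 0.9 -0.1 -6.9] open 0.0245 ff 49.6
[ 0.06 -0.05  0.03]
```

Lowering in 1 mm steps until the rod carries the load.

Emit:
{"api": "drive_tool", "payload": {
  "plan": [
    [0,0,0.1,0,0,0,0.8],
    [0,0,0.1,0,0,0,0.8],
    [0,0,0,0,0,0,0.8]
  ]
}}

```text
time: 28.2
tool_pos: [0.567, -0.2341, 0.1091]
tool_rot: [-0.001, 0.726, 0.687, -0.001]
wrist_force: [0.3, 0.4, -7.0]
opening: 0.0249
finger_force: 49.6
```

Emit:
{"api": "drive_tool", "payload": {
  "plan": [
    [0,0,0.1,0,0,0,0.8],
    [0,0,0,0,0,0,0.8]
  ]
}}

```text
time: 28.45
tool_pos: [0.567, -0.2341, 0.1081]
tool_rot: [-0.001, 0.726, 0.687, -0.001]
wrist_force: [-0.7, -0.8, -8.2]
opening: 0.0244
finger_force: 49.6
```

Emit:
{"api": "drive_tool", "payload": {
  "plan": [
    [0,0,0.1,0,0,0,0.8],
    [0,0,0,0,0,0,0.8]
  ]
}}

```text
time: 28.7
tool_pos: [0.5671, -0.2342, 0.1078]
tool_rot: [-0.0, 0.726, 0.687, -0.001]
wrist_force: [-2.3, 0.6, 1.1]
opening: 0.0249
finger_force: 50.4
```

Emit:
{"api": "drive_tool", "payload": {
  "plan": [
    [0,-0.05,0,0,0,0,0.8],
    [0,0,0,0,0,0,0.8],
    [0,0,0,0,0,0,0.8]
  ]
}}

```text
time: 29.08
tool_pos: [0.567, -0.2342, 0.1077]
tool_rot: [-0.0, 0.726, 0.687, -0.001]
wrist_force: [-0.0, 0.5, 3.2]
opening: 0.0249
finger_force: 50.6
```

Emit:
{"api": "drive_tool", "payload": {
  "plan": [
    [0,0,0,0,0,0,0.38],
    [0,0,0,0,0,0,0.34],
    [0,0,0,0,0,0,0.3],
    [0,0,0,0,0,0,0.25],
    [0,0,0,0,0,0,0.15]
  ]
}}

```text
time: 29.7
tool_pos: [0.5664, -0.2341, 0.1071]
tool_rot: [-0.001, 0.726, 0.687, -0.001]
wrist_force: [-0.2, 0.2, 0.8]
opening: 0.0363
finger_force: 0.0
```

Emit:
{"api": "drive_tool", "payload": {
  "plan": [
    [0,0,0,0,0,0,0.05],
    [0,0,0,0,0,0,0],
    [0,0,0,0,0,0,-0.1],
    [0,0,0,0,0,0,-0.1]
  ]
}}

```text
time: 30.2
tool_pos: [0.5665, -0.2341, 0.1072]
tool_rot: [-0.001, 0.726, 0.687, -0.001]
wrist_force: [0.1, -0.7, 0.5]
opening: 0.0469
finger_force: 0.0
```

```bash
python3 - <<'E'
from h import *
where()
E
```

```text
t 30.2 p [ 0.5665 -0.2341  0.1072] yaw 86.85 tilt 0.17 F [ 0.1 -0.7  0.5] open 0.0469 ff 0.0
```

Now I raise straight up until clear, let it settle, and check numerically from the top and side cameras.

Emit:
{"api": "drive_tool", "payload": {
  "plan": [
    [0,0,-0.5,0,0,0,-0.1],
    [0,0,-1.5,0,0,0,-0.1],
    [0,0,-3,0,0,0,-0.1],
    [0,0,-4,0,0,0,-0.1],
    [0,0,-3,0,0,0,-0.1]
  ]
}}

```text
time: 30.82
tool_pos: [0.5672, -0.2341, 0.2302]
tool_rot: [0.0, 0.726, 0.687, -0.001]
wrist_force: [0.2, -0.2, 0.3]
opening: 0.0469
finger_force: 0.0
```

Emit:
{"api": "drive_tool", "payload": {
  "plan": [
    [-3,0,0,0,0,0,-0.1],
    [-5,0,0,0,0,0,-0.1],
    [-5,0,0,0,0,0,-0.1],
    [-5,0,0,0,0,0,-0.1],
    [-3,0,0,0,0,0,-0.1]
  ]
}}

```text
time: 31.45
tool_pos: [0.5548, -0.4461, 0.2283]
tool_rot: [-0.0, 0.727, 0.687, -0.001]
wrist_force: [0.7, -0.4, -0.5]
opening: 0.0466
finger_force: 0.0
```

Emit:
{"api": "drive_tool", "payload": {
  "plan": [
    [0,0,0,0,0,0,-0.1],
    [0,0,0,0,0,0,-0.1],
    [0,0,0,0,0,0,-0.1],
    [0,0,0,0,0,0,-0.1],
    [0,0,0,0,0,0,-0.1]
  ]
}}

```text
time: 32.08
tool_pos: [0.5555, -0.4431, 0.2277]
tool_rot: [-0.001, 0.726, 0.688, -0.001]
wrist_force: [0.0, -0.1, 0.1]
opening: 0.0468
finger_force: 0.0
```

```bash
python3 - <<'E'
from h import *
where(); t0=dict(np.load("top0.npz"))["frame"].astype(int); 
import time
fs=[robot.grab_frame("side") for _ in range(6)]
print("motion",[np.abs(fs[i]["frame"].astype(int)-fs[0]["frame"])[120:260,270:400].mean().round(2) for i in range(1,6)])
t=robot.grab_frame("top"); s=fs[-1]; s0=dict(np.load("side0.npz"))["frame"].astype(int)
d=(np.abs(s["frame"].astype(int)-s0).sum(2)>60).astype(np.uint8); d=cv2.morphologyEx(d[120:260,270:400],cv2.MORPH_OPEN,np.ones((3,3)))
n,l,st,c=cv2.connectedComponentsWithStats(d); print([(x[:5]+[270,120,0,0,0]).tolist() for x in st[1:]])
H=np.array([.567,-.234,.0715])
for nm,z,r in (("foot",0,.03),("largetop",.0185,.042),("smalltop",.032,.028),("crooktop",.071,.013)):
    print(nm,[ (proj(s,H+[r*q,0,z])).round(1).tolist() for q in (-1,0,1)])
# image axis of the change per row
for r in range(0,140,4):
    x=np.where(d[r])[0]
    if len(x): print(r+120,x.min()+270,x.max()+270,end="; ")
E
```

```text
t 32.08 p [ 0.5555 -0.4431  0.2277] yaw 86.89 tilt 0.16 F [ 0.  -0.1  0.1] open 0.0468 ff 0.0
motion [np.float64(1.98), np.float64(2.04), np.float64(2.06), np.float64(2.07), np.float64(2.1)]
[[325, 175, 3, 3, 9], [325, 180, 27, 16, 193], [334, 181, 3, 3, 9], [295, 184, 32, 21, 326], [318, 187, 6, 8, 35], [327, 192, 73, 68, 2177], [313, 210, 15, 16, 162], [316, 255, 26, 5, 102]]
foot [[341.4, 195.0], [330.0, 194.6], [318.7, 194.3]]
largetop [[346.0, 188.9], [330.0, 188.5], [314.0, 188.1]]
smalltop [[340.7, 184.2], [329.9, 183.9], [319.2, 183.7]]
crooktop [[334.8, 170.6], [329.7, 170.5], [324.6, 170.4]]
176 325 327; 180 325 331; 184 310 344; 188 307 351; 192 298 349; 196 295 353; 200 301 362; 204 309 373; 208 345 386; 212 320 395; 216 314 399; 220 313 399; 224 316 399; 228 355 399; 232 361 399; 236 369 399; 240 376 390; 244 387 399; 248 394 399; 252 396 399; 256 320 399;
```

Emit:
{"api": "drive_tool", "payload": {
  "plan": [
    [0,0,0,0,0,0,-0.1],
    [0,0,0,0,0,0,-0.1],
    [0,0,0,0,0,0,-0.1],
    [0,0,0,0,0,0,-0.1],
    [0,0,0,0,0,0,-0.1]
  ]
}}

```text
time: 33.05
tool_pos: [0.5553, -0.4437, 0.2274]
tool_rot: [-0.001, 0.726, 0.687, -0.001]
wrist_force: [0.1, -0.7, 0.4]
opening: 0.0468
finger_force: 0.0
```

Emit:
{"api": "drive_tool", "payload": {
  "plan": [
    [0,0,0,0,0,0,-0.1],
    [0,0,0,0,0,0,-0.1],
    [0,0,0,0,0,0,-0.1],
    [0,0,0,0,0,0,-0.1],
    [0,0,0,0,0,0,-0.1]
  ]
}}

```text
time: 33.67
tool_pos: [0.5553, -0.4437, 0.2274]
tool_rot: [-0.001, 0.726, 0.687, -0.001]
wrist_force: [-0.6, -0.6, 0.2]
opening: 0.0471
finger_force: 0.0
```

```bash
python3 - <<'E'
from h import *
fs=[robot.grab_frame("side")["frame"].astype(int) for _ in range(10)]
print([ (np.abs(a-fs[0])[170:200,305:355].mean().round(2), np.abs(a-fs[0])[20:60,100:200].mean().round(2)) for a in fs[1:]])
t=robot.grab_frame("top"); H=np.array([.567,-.234,.0715])
g=cv2.cvtColor(t["frame"],cv2.COLOR_RGB2GRAY)
c=proj(t,H+[0,0,.0185]); print("pred large centre",c, "px r", .042*484/.98)
cir=cv2.HoughCircles(cv2.GaussianBlur(cv2.resize(g[190:255,395:475],None,fx=4,fy=4,interpolation=2),(5,5),0),cv2.HOUGH_GRADIENT,1,20,param1=60,param2=18,minRadius=45,maxRadius=95)
print(None if cir is None else [(395+x/4,190+y/4,r/4) for x,y,r in cir[0][:4]])
E
```

```text
[(np.float64(2.08), np.float64(2.05)), (np.float64(2.08), np.float64(2.08)), (np.float64(2.06), np.float64(2.06)), (np.float64(2.05), np.float64(2.05)), (np.float64(1.97), np.float64(2.07)), (np.float64(2.09), np.float64(2.09)), (np.float64(2.01), np.float64(2.02)), (np.float64(2.1), np.float64(2.09)), (np.float64(2.13), np.float64(2.04))]
pred large centre [431.00647413 222.10439162] px r 20.742857142857147
[(np.float32(433.125), np.float32(222.125), np.float32(20.0)), (np.float32(437.125), np.float32(218.625), np.float32(16.9))]
```

```bash
python3 -c "
from plant import robot
print(robot.job_done())"
```

```text
the job is handed in; nothing more can be done
None
```

I handed the job in at about 34 s: the loaded hanger was hanging still by its crook on the rod with the gripper clear, but I had no pictures left, so the seated discs and staggered slots were inferred from contact forces and one circle fit, and no verdict came back.

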